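# Park the index plunger and run the nest home

## Task

Unlock the sliding nest: pull its sprung index plunger up by the T-handle, twist it counter-clockwise (seen from above) until its cross pin drops into the rest notch and it stays up by itself, and let go. Then slide the nest, with the driver lying in it, gently along its rails until it sits fully home, pressed up against the end stop's rubber buffer so that it stays in touch with it, and let go. Never force the plunger or ram the stop, keep the driver in the nest and leave the other things on the bench where they are.

Things in the scene. Friction and masses are not known exactly. Their poses are not given: they have to be found in the camera images.
- slide_base: Fixed grey casting of the slide, 145 mm (x) by 285 mm (y) by 12 mm. Its y axis is the direction in which the nest slides home, z is up. Origin on the bench top, under the middle line of the rails; the plunger's upright axis stands at x = -61, y = -40 mm in this frame.
- bracket: Fixed bracket with the plunger's round steel collar (41 mm across) at the front of the slide. Origin on the plunger's upright axis at bench height, axes as the base. A strap 12 mm wide (x), 62 mm long (y) crosses over the collar under the handle, its top 73 mm above the bench; 19 mm of lift brings the plunger's hub up against it. The bracket and all on it bears at most 25 N from the plunger.
- plunger: The pulled part of the index plunger: steel stem 8 mm, steel cross pin 4 mm thick and 42 mm long near its middle, black T-bar handle at the top. Origin on its axis, at bench height when fully down, and rising with the lift; its x axis lies along the cross pin and the handle bar. At the start x is along the base's x. It rises along z and turns about z.
- handle (a point): Point on the axis of the black T-bar handle, 2 mm above its half height: a bar 46 mm long along its own x, 12 mm thick along y, 24 mm tall (its underside is 81 mm and its top 105 mm above the bench when down, this point at 95 mm). Pinch it across the 12 mm. Pulling takes about 6.5 N at first and 11 N at the top stop; a spring draws it down again.
- plunger_lift (a joint): Lift of the plunger in m: 0 down, pin in the collar's slot, nest locked (tip 8 mm deep in it); 0.006 pin on the collar's low ledge, nest still locked; 0.010 on the notch floor; 0.014 on top of an ear; 0.019 top stop. Slot and ears have upright sides: turn only at 0.0145 to 0.0185. Let down within about 6 degrees of a notch's middle the pin drops in, elsewhere it lands on an ear's top or the ledge.
- nest: Aluminium sliding nest, plate 74 by 140 mm with a low rim, top of plate 24 mm above the bench, index strip along its front and a tongue with a black post at its +y end. Origin at bench height under the middle of the plate; it slides along the base's y only, with about 2 N of friction. Locked by the plunger at the start, with 1 mm play.
- post (a point): Point on the axis of the nest's upright black post (13 mm thick, round), 17 mm below its top, which is 100 mm above the bench; the post is the place to pinch or push the nest.
- nest_face (a point): Middle of the end face of the nest's tongue, 19 mm above the bench: the face that meets the buffer. Let go with the buffer pressed, the nest springs back a little and the rails' friction then keeps it against the buffer.
- nest_seat (a point): Point in the nest where the driver's centre belongs, 43.5 mm above the bench; moves with the nest.
- driver_centre (a point): Centre of the loose light grey finned driver lying in the nest, 64 by 122 by 39 mm, about 0.4 kg, its top 63 mm above the bench.
- gauge_block: Bystander: grey block 36 by 36 by 30 mm, origin under its middle.
- side_cutters: Bystander: red-handled side cutters lying flat, 165 mm long, 13 mm high, origin under the middle.
- screwdriver_blue: Bystander: lying screwdriver 180 mm long, 29 mm thick, origin under the middle.
- tape_measure: Bystander: standing tape measure 30 by 68 by 58 mm high, origin under the middle.
- marker_blue: Bystander: lying marker pen 138 mm long, 17 mm thick, origin under the middle.
- ring_centre (a point): Point on the plunger's axis, 58 mm above the bench, level with the tops of the two opposite ears of the dark rest ring clamped round the collar. Each ear has a notch 6.4 mm wide in its middle. Seen from above the notches stand 42 to 83 degrees counter-clockwise of the pin's start; where differs per unit and is not measured. Each ear reaches about 26 degrees either side of its notch.
- stop_rail: Fixed steel rail 46 by 64 mm at the base's +y end, origin on the base's top at the rail's middle, axes as the base. It carries the end stop: dark block 40 mm wide (x), 22 long, top 34 mm above the bench, with a round sprung rubber buffer (15 mm) facing the tongue. The block's place is not measured: the nest meets the buffer after 45 to 75 mm. The buffer gives 5 N per mm, up to 4 mm; limit 25 N.

How it is judged:
By the outcome, as a careful person would: the job done as asked, in the order asked, and still so for the second after the job is handed in, with the robot touching nothing.
It also fails if it takes over 64 s, if anything falls off the work surface, if the arm or the gripper's body presses on something with over 40 N, if the wrist force passes 120 N, or if a joint passes its speed limit or range.

## Robot

A 6-joint arm with a two-finger parallel gripper is mounted at the origin on a cart in front of the work surface, level with it; the furniture and walls round the work are solid. World frame = base frame: x ahead of the robot, y to its left, z up, the work surface at z = 0. Lengths are in m, angles in rad, forces in N, time in s.
With the tool pointing down it reaches from about 0.35 to 0.925 m from the base axis. Payload 6.4 kg.
Tool frame: the origin (TCP) lies midway between the tips of the shut fingers; the grasp point (between the pads) lies 19 mm behind it; x points along the fingers, y is the direction in which the jaws open and shut, and the axes are right-handed (so a half turn about x gives the same grasp; the last joint's range is limited). The gripper opens to 94 mm and grips with 3 to 60 N. Pads are 16 mm wide; open, the fingers measure 119 mm over their backs; the gripper's body (75 mm by 177 mm) begins 78 mm behind the grasp point.
Start: joints at [-1.314, 0.245, 1.558, -0, 1.339, -0.174], TCP at [0.271, -0.591, 0.205] pointing down, gripper open.
Joint ranges: [-3.13, 3.13], [-1.02, 2.26], [0.13, 2.54], [-0.95, 4.09], [0.21, 2.88], [-2.74, 2.74]. Speed limits (rad/s): [2.57, 2.57, 3.14, 3.14, 3.14, 3.14].

## Interface

Orientations are given as [roll, pitch, yaw] about the fixed x, y, z axes, in that order (R = Rz(yaw) Ry(pitch) Rx(roll)).
In Python, from cell import bot gives the robot as it stands.
- The arm moves only by the tool servo_tool, never from a script. Its argument "deltas" is a list of rows, each an object of numbers: "x", "y", "z": the shift along the world's x, y, z in cm; "turn": the turn about the world's z in rad. A call has 1 to 12 rows; each row shifts and turns the pose as measured when the row begins; what a row does not reach is not made up. A row lasts 1/12 s, in which the tool goes at most 41.7 mm and 7.16 degrees, less where a joint would pass 70% of its speed; a pose out of reach is approached as far as the arm can. A call is refused whole if a number of a shift passes 4.17 or a number of a turn 0.125, either way. A call with a gripper value outside its range is refused whole. "grip" is the closure, from 0 (fully open) to 1 (shut), set as the call begins (left out, the last holds). The fingers move at their own pace and stop on an object; the grip force is fixed at half the most. Time passes only in rows, so rows that do not move let the fingers close. It gives the time, the measured TCP pose, the force and the opening at its end, in the units of the state.
- bot.read_state(): the state, without advancing time (a new reading comes with each control period).
- bot.capture(name): name is "side" or "top"; returns the picture (420x560x3 uint8, red, green, blue); there is no depth.
- bot.calibration(name): a dict with "intrinsics" (3x3 intrinsics, pixels), "k1" (the pictures are not rectified: a ray, as slopes to the right and down, at radius r is drawn at 1 + k1 r^2 times it, then the intrinsics apply), "world_from_camera" (4x4, takes a point from camera to world coordinates). Camera axes: x right, y up, looking along -z (the intrinsics and any distortion apply to the point x, -y, -z); pixel columns grow to the right and rows downward; lengths in m; the calibration is good to about 2 mm. A picture is of the moment at which its call begins. calibration takes no time and is no camera call.
- bot.hand_in(): hands the job in, once; it reports no verdict.
The state is a dict: "t": time; "joint_positions": joint angles; "joint_vel": joint speeds; "tau": joint torques, N m; "tool_pos": TCP position; "eef_rot": TCP orientation; "wrist_force": force on the tool from outside, world axes, zero at the start; "moment": the same for the moment, N m; "gripper_width": finger opening in m.
Only numpy, scipy, OpenCV 4.12 (cv2) and the standard library are available. Lean on these libraries where they do the work, as an engineer would, in place of code of your own. Each camera call takes 0.05 s, during which the arm holds its last target.

## Working session

There is one attempt and no reset: what is moved stays moved. The work goes in short steps, Python scripts to look and compute and a tool call to move; the robot and the scene stay as the last step left them, time stands still between calls to the robot, and variables do not carry over. Pictures are saved under pics/ and viewed, and the job is handed in when it is done.

Besides the shell and the picture viewer there is one more tool, called after ">>>" by a JSON object that holds its "name" and its "arguments", one argument or row to a line. servo_tool: Moves the arm, as the interface text tells. Its arguments: {"type":"object","properties":{"deltas":{"type":"array"},"grip":{"type":"number"}},"required":["deltas"]}

```bash
ls; mkdir -p pics; python3 - <<'E'
from cell import bot
import cv2, numpy as np
np.set_printoptions(precision=4,suppress=True)
for n in ("side","top"):
    im=bot.capture(n); cv2.imwrite(f"pics/{n}0.png",im[:,:,::-1])
    c=bot.calibration(n); print(n,c["intrinsics"],c["k1"],c["world_from_camera"])
print(bot.read_state())
E
```

```text
pics
side [[470.7463   0.     279.0508]
 [  0.     470.7463 201.99  ]
 [  0.       0.       1.    ]] 0.006005180451267991 [[-0.8511  0.203  -0.4841 -0.0016]
 [-0.5249 -0.3151  0.7907  0.9162]
 [ 0.008   0.9271  0.3748  0.4868]
 [ 0.      0.      0.      1.    ]]
top [[538.4415   0.     271.166 ]
 [  0.     538.4415 201.6425]
 [  0.       0.       1.    ]] -0.17995725734325962 [[-0.0099  0.9977 -0.0668  0.4559]
 [-0.9999 -0.0091  0.0134  0.0427]
 [ 0.0128  0.0669  0.9977  1.3299]
 [ 0.      0.      0.      1.    ]]
{'t': 0.1, 'joint_positions': array([-1.3141,  0.2457,  1.5589, -0.    ,  1.3387, -0.1741]), 'joint_vel': array([-0.0005, -0.0027, -0.003 , -0.0001,  0.0007, -0.0007]), 'tau': array([  0.0002, -41.6918, -31.5524,   0.0687,   0.031 ,  -0.0001]), 'tool_pos': array([ 0.2713, -0.5901,  0.2045]), 'eef_rot': array([-1.7374,  1.5691,  1.8351]), 'wrist_force': array([ 0.5374, -0.0605, -0.9191]), 'moment': array([-0.0128,  0.0529, -0.0097]), 'gripper_width': 0.09394031019343574}
```

View pics/side0.png

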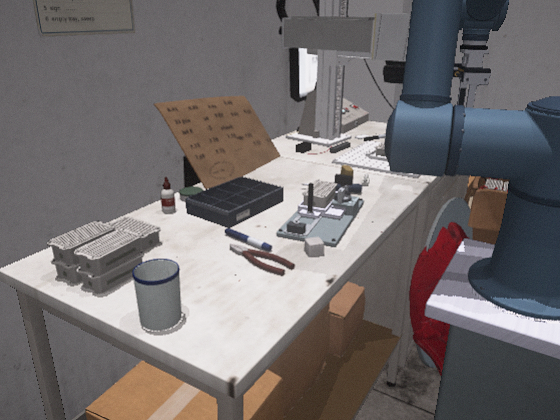

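View pics/top0.png

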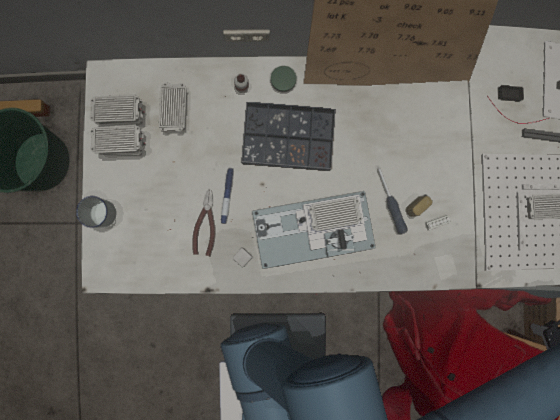

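```bash
python3 - <<'E'
import cv2
t=cv2.imread("pics/top0.png"); s=cv2.imread("pics/side0.png")
cv2.imwrite("pics/topz.png",cv2.resize(t[180:280,240:385],None,fx=5.5,fy=5.5,interpolation=cv2.INTER_CUBIC))
cv2.imwrite("pics/sidez.png",cv2.resize(s[165:260,270:380],None,fx=6,fy=6,interpolation=cv2.INTER_CUBIC))
E
```

```text
(no output)
```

View pics/topz.png

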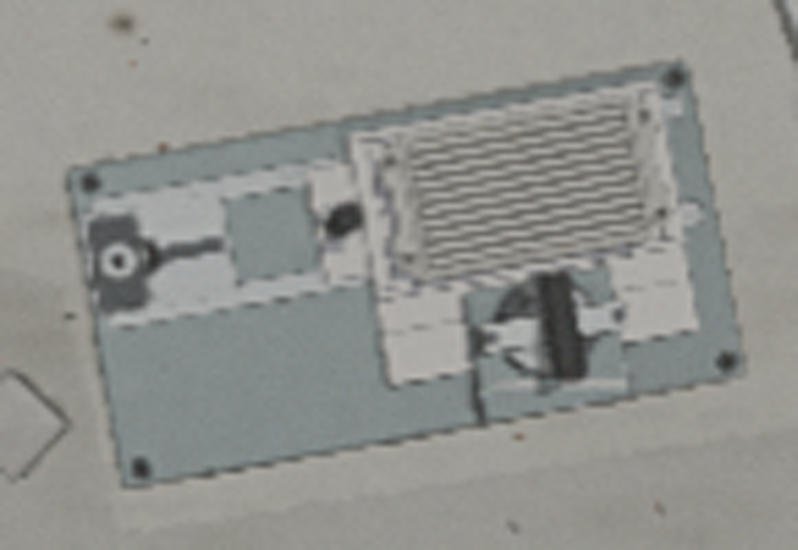

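View pics/sidez.png

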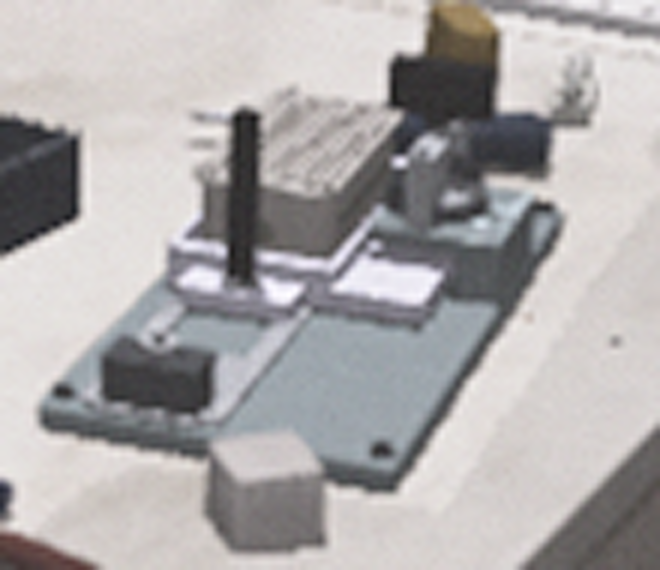

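```bash
cat > h.py <<'E'
import numpy as np, cv2
from cell import bot
np.set_printoptions(precision=4,suppress=True)
def ray(n,px):
    c=bot.calibration(n);K=np.array(c["intrinsics"]);k=c["k1"];T=np.array(c["world_from_camera"])
    a=(np.array(px,float)-K[:2,2])/K[0,0]; u=a.copy()
    for _ in range(30): u=a/(1+k*(u@u))
    d=T[:3,:3]@np.array([u[0],-u[1],-1]); return T[:3,3],d/np.linalg.norm(d)
def onz(n,px,z):
    o,d=ray(n,px); return o+d*(z-o[2])/d[2]
def tri(p1,p2):
    o1,d1=ray("top",p1);o2,d2=ray("side",p2)
    s=np.linalg.lstsq(np.c_[d1,-d2],o2-o1,rcond=None)[0]
    a,b=o1+s[0]*d1,o2+s[1]*d2; return (a+b)/2,np.linalg.norm(a-b)
def proj(n,p):
    c=bot.calibration(n);K=np.array(c["intrinsics"]);T=np.array(c["world_from_camera"])
    q=T[:3,:3].T@(np.array(p)-T[:3,3]); u=np.array([q[0],-q[1]])/-q[2]
    u=u*(1+c["k1"]*(u@u)); return K[:2,:2]@u+K[:2,2]
E
python3 - <<'E'
from h import *
t=cv2.imread("pics/top0.png")
b,g,r=[t[:,:,i].astype(int) for i in range(3)]
m=(((b-r)>8)&(b>80)).astype(np.uint8)
m[:180]=0;m[285:]=0;m[:,:245]=0;m[:,:][:,385:]=0
m=cv2.morphologyEx(m,cv2.MORPH_OPEN,np.ones((2,2)))
c=np.vstack([k for k in cv2.findContours(m,0,1)[0] if cv2.contourArea(k)>30])
h=cv2.convexHull(c); R=cv2.minAreaRect(c); bx=cv2.boxPoints(R); print(R,bx)
P=np.array([onz("top",p+[0.,0.],0.012) for p in bx]);print(P)
d=np.linalg.norm(np.diff(np.vstack([P,P[:1]]),axis=0),axis=1);print(d)
# zoom-read corners
z=np.array([(68,168),(688,62),(745,375),(123,487)])/5.5+[240,180]-.4
Q=np.array([onz("top",p,0.012) for p in z]);print(Q,np.linalg.norm(np.diff(np.vstack([Q,Q[:1]]),axis=0),axis=1))
for P in (Q,):
    o=P.mean(0); ydir=(P[0]-P[1])+(P[3]-P[2]); ydir/=np.linalg.norm(ydir); print(o,ydir,np.arctan2(-ydir[0],ydir[1]))
# handle
def z2(p): return np.array(p)/5.5+[240,180]-.4
def s2(p): return np.array(p)/6+[270,165]-.4
e=[onz("top",z2(p),.105) for p in [(541,275),(568,270),(556,380),(588,377)]];print("handle corners",e,np.mean(e,0))
pt=onz("top",z2((346,215)),.1);print("post top",pt)
print("post tri",tri(z2((346,213)),s2((246,110))))
E
```

```text
Traceback (most recent call last):
ValueError: need at least one array to concatenate
```

```bash
cat > a.py <<'E'
from h import *
t=cv2.imread("pics/top0.png")
print(t[240,290],t[200,350],t[260,300],t[190,280])
b,g,r=[t[:,:,i].astype(int) for i in range(3)]
m=(((g-r)>4)).astype(np.uint8)
m[:180]=0;m[285:]=0;m[:,:245]=0;m[:,:][:,385:]=0
m=cv2.morphologyEx(m,cv2.MORPH_OPEN,np.ones((2,2)))
c=np.vstack([k for k in cv2.findContours(m,0,1)[0] if cv2.contourArea(k)>30])
R=cv2.minAreaRect(c); bx=cv2.boxPoints(R); print(R,bx)
P=np.array([onz("top",p+[0.,0.],0.012) for p in bx])
d=np.linalg.norm(np.diff(np.vstack([P,P[:1]]),axis=0),axis=1);print(P.mean(0),d)
z=np.array([(68,168),(688,62),(745,375),(123,487)])/5.5+[240,180]-.4
Q=np.array([onz("top",p,0.012) for p in z]);print(Q,np.linalg.norm(np.diff(np.vstack([Q,Q[:1]]),axis=0),axis=1))
for P in (Q,):
    o=P.mean(0); ydir=(P[0]-P[1])+(P[3]-P[2]); ydir/=np.linalg.norm(ydir); print(o,ydir,np.arctan2(-ydir[0],ydir[1]))
def z2(p): return np.array(p)/5.5+[240,180]-.4
def s2(p): return np.array(p)/6+[270,165]-.4
e=[onz("top",z2(p),.105) for p in [(541,275),(568,270),(556,380),(588,377)]];print("handle corners",e,np.mean(e,0))
print("post top",onz("top",z2((352,212)),.1))
print("post tri",tri(z2((352,212)),s2((246,110))))
E
python3 a.py
```

```text
[142 143 134] [153 159 161] [137 137 129] [154 162 162]
((314.3279724121094, 230.3040008544922), (58.495540618896484, 114.84445190429688), 79.69515228271484) [[252.6   211.8  ]
 [365.592 191.256]
 [376.056 248.808]
 [263.064 269.352]]
[ 0.4728 -0.081   0.012 ] [0.2839 0.1444 0.2827 0.1429]
[[ 0.5237  0.0723  0.012 ]
 [ 0.5687 -0.2068  0.012 ]
 [ 0.4278 -0.2299  0.012 ]
 [ 0.3817  0.0491  0.012 ]] [0.2827 0.1428 0.2828 0.1438]
[ 0.4755 -0.0788  0.012 ] [-0.1611  0.9869  0.    ] 0.16183260605935268
handle corners [array([ 0.4725, -0.1256,  0.105 ]), array([ 0.4745, -0.1369,  0.105 ]), array([ 0.4289, -0.1312,  0.105 ]), array([ 0.43  , -0.1446,  0.105 ])] [ 0.4515 -0.1346  0.105 ]
post top [ 0.4997 -0.0476  0.1   ]
post tri (array([ 0.4993, -0.0479,  0.0996]), np.float64(0.0009307016510560955))
```

```bash
python3 - <<'E'
from h import *
t=cv2.imread("pics/top0.png"); s=cv2.imread("pics/side0.png")
print(proj("side",[.4515,-.1346,.105]),proj("side",[.4515,-.1346,.081]),proj("top",[.4515,-.1346,.105]))
a=cv2.resize(t[222:258,318:362],None,fx=16,fy=16,interpolation=cv2.INTER_CUBIC)
b=cv2.resize(s[168:206,320:370],None,fx=15,fy=15,interpolation=cv2.INTER_CUBIC)
cv2.imwrite("pics/tz2.png",a);cv2.imwrite("pics/sz2.png",b)
E
```

```text
[343.3034 174.6825] [342.7471 183.6   ] [342.0247 238.7635]
```

View pics/tz2.png

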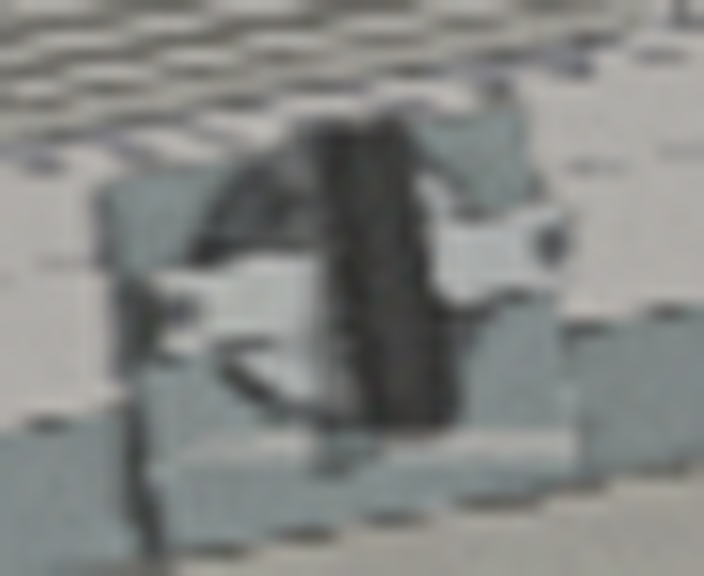

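View pics/sz2.png

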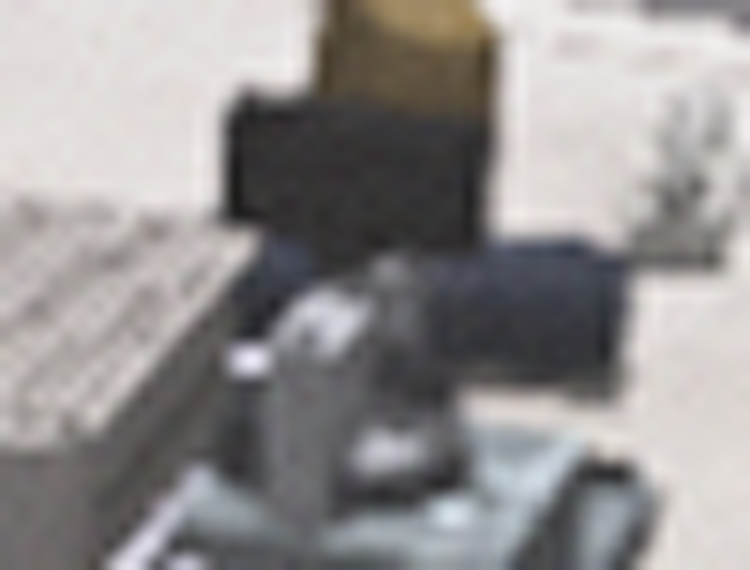

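```bash
cat >> h.py <<'E'
from scipy.spatial.transform import Rotation as Ro
def st():
    s=bot.read_state(); R=Ro.from_euler('xyz',s["eef_rot"]).as_matrix()
    y=R[:,1]; print("t",s["t"],"tcp",s["tool_pos"],"yaxis",y,"yang",np.arctan2(y[1],y[0]),"x",R[:,0],"\nF",s["wrist_force"],"M",s["moment"],"w",s["gripper_width"],"j",s["joint_positions"])
    return s
E
python3 - <<'E'
from h import *
st()
E
```

```text
t 0.1 tcp [ 0.2713 -0.5901  0.2045] yaxis [ 0.4176 -0.9086 -0.0016] yang -1.1399741675349064 x [-0.0004  0.0016 -1.    ] 
F [ 0.5374 -0.0605 -0.9191] M [-0.0128  0.0529 -0.0097] w 0.09394031019343574 j [-1.3141  0.2457  1.5589 -0.      1.3387 -0.1741]
```

>>> {"name": "servo_tool", "arguments": {
  "deltas": [
    {"x": 1.5, "y": 3.8, "turn": 0},
    {"x": 1.5, "y": 3.8},
    {"x": 1.5, "y": 3.8},
    {"x": 1.5, "y": 3.8},
    {"x": 1.5, "y": 3.8},
    {"x": 1.5, "y": 3.8}
  ]
}}

```text
$.deltas[0]: bad value
```

```bash
python3 - <<'E'
from h import *
st()
E
```

```text
t 0.1 tcp [ 0.2713 -0.5901  0.2045] yaxis [ 0.4176 -0.9086 -0.0016] yang -1.1399741675349064 x [-0.0004  0.0016 -1.    ] 
F [ 0.5374 -0.0605 -0.9191] M [-0.0128  0.0529 -0.0097] w 0.09394031019343574 j [-1.3141  0.2457  1.5589 -0.      1.3387 -0.1741]
```

>>> {"name": "servo_tool", "arguments": {
  "deltas": [
    {"x": 1.5, "y": 3.8, "z": 0.0, "turn": -0.02},
    {"x": 1.5, "y": 3.8, "z": 0.0, "turn": -0.02},
    {"x": 1.5, "y": 3.8, "z": 0.0, "turn": -0.02},
    {"x": 1.5, "y": 3.8, "z": 0.0, "turn": -0.02},
    {"x": 1.5, "y": 3.8, "z": 0.0, "turn": -0.02},
    {"x": 1.5, "y": 3.8, "z": 0.0, "turn": -0.02}
  ]
}}

```text
t: 0.6
tool_pos: [0.3578, -0.3598, 0.1995]
eef_rot: [-1.432, 1.564, 2.003]
wrist_force: [-0.2, 0.4, 0.7]
gripper_width: 0.094
```

>>> {"name": "servo_tool", "arguments": {
  "deltas": [
    {"x": 1.5, "y": 3.8, "z": 0.0, "turn": -0.025},
    {"x": 1.5, "y": 3.8, "z": 0.0, "turn": -0.025},
    {"x": 1.5, "y": 3.8, "z": 0.0, "turn": -0.025},
    {"x": 1.5, "y": 3.8, "z": 0.0, "turn": -0.025},
    {"x": 1.5, "y": 3.8, "z": 0.0, "turn": -0.025},
    {"x": 1.5, "y": 3.2, "z": 0.0, "turn": -0.025},
    {"x": 0.0, "y": 0.0, "z": 0.0, "turn": 0.0}
  ]
}}

```text
t: 1.18
tool_pos: [0.4467, -0.1253, 0.197]
eef_rot: [-1.448, 1.56, 1.832]
wrist_force: [0.1, -0.4, 0.9]
gripper_width: 0.0942
```

```bash
python3 - <<'E'
from h import *
st()
E
```

```text
t 1.1833 tcp [ 0.4467 -0.1253  0.197 ] yaxis [ 0.1384 -0.9903 -0.0112] yang -1.4319602227117014 x [-0.0029  0.0109 -0.9999] 
F [ 0.0916 -0.4362  0.8888] M [-0.0142  0.0349  0.0479] w 0.09419150036696114 j [-0.5237 -0.1959  2.023   0.0082  1.3225  0.9062]
```

>>> {"name": "servo_tool", "arguments": {
  "deltas": [
    {"x": 0.5, "y": -0.9, "z": -2.0, "turn": 0.02},
    {"x": 0.0, "y": 0.0, "z": -2.0, "turn": 0.0},
    {"x": 0.0, "y": 0.0, "z": -2.0, "turn": 0.0},
    {"x": 0.0, "y": 0.0, "z": 0.0, "turn": 0.0},
    {"x": 0.0, "y": 0.0, "z": 0.0, "turn": 0.0}
  ]
}}

```text
t: 1.6
tool_pos: [0.4522, -0.1327, 0.1356]
eef_rot: [-1.496, 1.561, 1.814]
wrist_force: [-0.2, 0.2, -0.0]
gripper_width: 0.0939
```

```bash
python3 - <<'E'
from h import *
st()
im=bot.capture("side"); cv2.imwrite("pics/s1.png",cv2.resize(im[100:210,270:420,::-1],None,fx=5,fy=5,interpolation=2))
E
```

```text
t 1.6 tcp [ 0.4522 -0.1327  0.1356] yaxis [ 0.1668 -0.986  -0.0093] yang -1.4032367677095303 x [-0.0022  0.009  -1.    ] 
F [-0.2161  0.2016 -0.005 ] M [ 0.0533 -0.0139 -0.0342] w 0.09392936559721823 j [-0.5309 -0.1028  2.0596  0.0072  1.1913  0.8697]
```

View pics/s1.png

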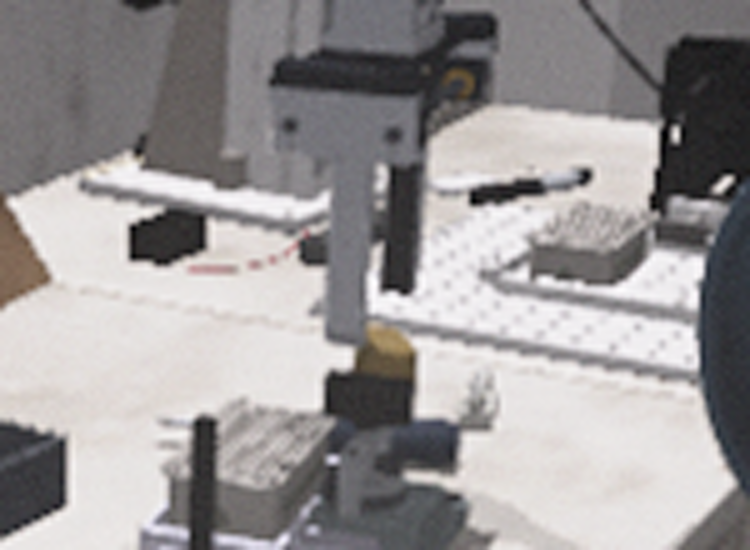

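>>> {"name": "servo_tool", "arguments": {
  "deltas": [
    {"x": 0.0, "y": -0.2, "z": -1.9, "turn": -0.005},
    {"x": 0.0, "y": 0.0, "z": -1.9, "turn": 0.0},
    {"x": 0.0, "y": 0.0, "z": -1.2, "turn": 0.0},
    {"x": 0.0, "y": 0.0, "z": 0.0, "turn": 0.0},
    {"x": 0.0, "y": 0.0, "z": 0.0, "turn": 0.0}
  ]
}}

```text
t: 2.07
tool_pos: [0.4554, -0.1387, 0.0908]
eef_rot: [-2.877, 1.563, 0.425]
wrist_force: [1.1, 0.5, 1.0]
gripper_width: 0.0941
```

```bash
python3 - <<'E'
from h import *
st()
im=bot.capture("top"); cv2.imwrite("pics/t1.png",cv2.resize(im[180:290,240:400,::-1],None,fx=5,fy=5,interpolation=2))
E
```

```text
t 2.0667 tcp [ 0.4554 -0.1387  0.0908] yaxis [ 0.1594 -0.9872 -0.002 ] yang -1.4107327798641278 x [ 0.007   0.0032 -1.    ] 
F [1.1374 0.5088 0.9821] M [ 0.0278  0.0792 -0.0354] w 0.09407241014073059 j [-0.5383 -0.0296  2.0824  0.0072  1.0845  0.8691]
```

View pics/t1.png

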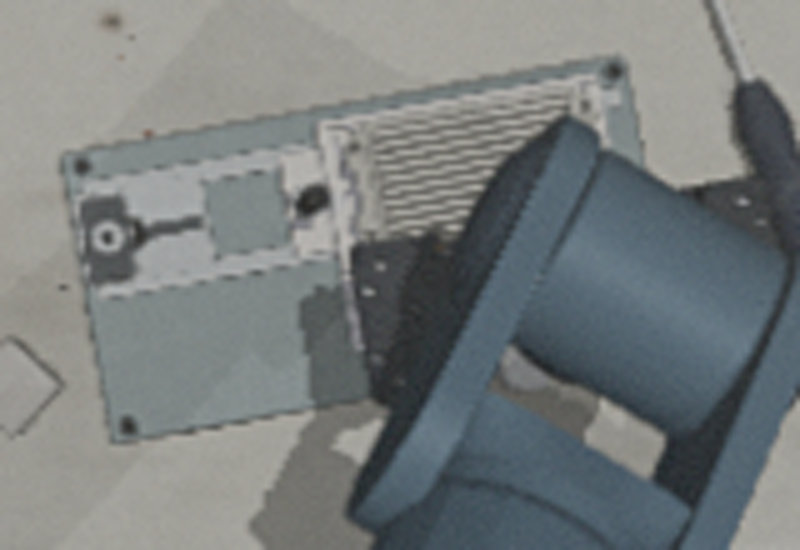

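>>> {"name": "servo_tool", "arguments": {
  "deltas": [
    {"x": -0.4, "y": 0.4, "z": 0.0, "turn": 0.0},
    {"x": 0.0, "y": 0.0, "z": 0.0, "turn": 0.0},
    {"x": 0.0, "y": 0.0, "z": -0.5, "turn": 0.0},
    {"x": 0.0, "y": 0.0, "z": -0.5, "turn": 0.0},
    {"x": 0.0, "y": 0.0, "z": 0.0, "turn": 0.0}
  ]
}}

```text
t: 2.53
tool_pos: [0.4538, -0.136, 0.085]
eef_rot: [2.881, 1.556, -0.101]
wrist_force: [-0.2, -0.0, -0.2]
gripper_width: 0.0938
```

```bash
python3 - <<'E'
from h import *
st()
im=bot.capture("side"); cv2.imwrite("pics/s2.png",cv2.resize(im[130:220,290:400,::-1],None,fx=6,fy=6,interpolation=2))
st()
E
```

```text
t 2.5333 tcp [ 0.4538 -0.136   0.085 ] yaxis [ 0.1594 -0.9872  0.0039] yang -1.4107231415082346 x [ 0.0149 -0.0015 -0.9999] 
F [-0.248  -0.0327 -0.1681] M [ 0.0167  0.0511 -0.0946] w 0.09380798140909394 j [-0.5351 -0.0321  2.097   0.0072  1.0631  0.8722]
t 2.5833 tcp [ 0.4539 -0.1361  0.0853] yaxis [ 0.1594 -0.9872  0.004 ] yang -1.410689575656787 x [ 0.0151 -0.0016 -0.9999] 
F [ 0.3082  0.4385 -0.463 ] M [ 0.1054 -0.0317 -0.0196] w 0.09417834329469055 j [-0.535  -0.0323  2.0966  0.0072  1.0635  0.8722]
```

View pics/s2.png

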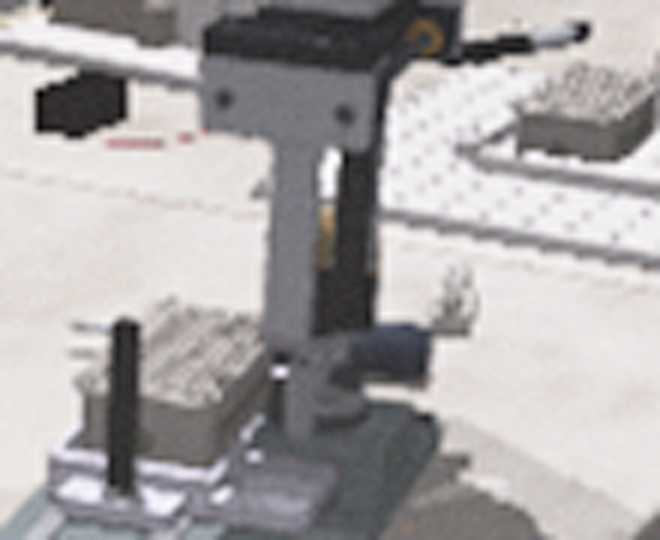

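>>> {"name": "servo_tool", "arguments": {
  "deltas": [
    {"x": -0.2, "y": 0.1, "z": -0.4, "turn": 0.0},
    {"x": -0.2, "y": 0.1, "z": -0.3, "turn": 0.0},
    {"x": 0.0, "y": 0.0, "z": 0.0, "turn": 0.0}
  ]
}}

```text
t: 2.83
tool_pos: [0.4496, -0.134, 0.0776]
eef_rot: [2.881, 1.556, -0.101]
wrist_force: [0.1, 0.8, -0.0]
gripper_width: 0.094
```

```bash
python3 - <<'E'
from h import *
st()
E
```

```text
t 2.8333 tcp [ 0.4496 -0.134   0.0776] yaxis [ 0.1594 -0.9872  0.0039] yang -1.4106937485179543 x [ 0.0149 -0.0015 -0.9999] 
F [ 0.0824  0.8454 -0.0414] M [ 0.0208  0.0355 -0.0192] w 0.0940320051077375 j [-0.5358 -0.0307  2.1115  0.0073  1.0472  0.8713]
```

>>> {"name": "servo_tool", "arguments": {
  "deltas": [
    {"x": 0.2, "y": 0.0, "z": 0.1, "turn": 0.0},
    {"x": 0.0, "y": 0.0, "z": 0.0, "turn": 0.0}
  ]
}}

```text
t: 3.0
tool_pos: [0.4514, -0.1337, 0.0782]
eef_rot: [2.905, 1.557, -0.076]
wrist_force: [0.5, 0.5, -0.5]
gripper_width: 0.0938
```

>>> {"name": "servo_tool", "arguments": {
  "deltas": [
    {"x": 0.0, "y": 0.0, "z": 0.0, "turn": 0.0},
    {"x": 0.0, "y": 0.0, "z": 0.0, "turn": 0.0},
    {"x": 0.0, "y": 0.0, "z": 0.0, "turn": 0.0},
    {"x": 0.0, "y": 0.0, "z": 0.0, "turn": 0.0},
    {"x": 0.0, "y": 0.0, "z": 0.0, "turn": 0.0},
    {"x": 0.0, "y": 0.0, "z": 0.0, "turn": 0.0}
  ],
  "grip": 0.8
}}

```text
t: 3.5
tool_pos: [0.4519, -0.134, 0.0787]
eef_rot: [2.88, 1.556, -0.101]
wrist_force: [0.1, -1.0, -0.5]
gripper_width: 0.0573
```

```bash
python3 - <<'E'
from h import *
st()
E
```

```text
t 3.5 tcp [ 0.4519 -0.134   0.0787] yaxis [ 0.1595 -0.9872  0.0039] yang -1.4106211058446958 x [ 0.0149 -0.0015 -0.9999] 
F [ 0.0504 -0.9976 -0.5216] M [ 0.0269  0.0075 -0.0237] w 0.057315860244116223 j [-0.5332 -0.0271  2.1058  0.0072  1.0493  0.8738]
```

Fingers are slow; continue closing fully.

>>> {"name": "servo_tool", "arguments": {
  "deltas": [
    {"x": 0.0, "y": 0.0, "z": 0.0, "turn": 0.0},
    {"x": 0.0, "y": 0.0, "z": 0.0, "turn": 0.0},
    {"x": 0.0, "y": 0.0, "z": 0.0, "turn": 0.0},
    {"x": 0.0, "y": 0.0, "z": 0.0, "turn": 0.0},
    {"x": 0.0, "y": 0.0, "z": 0.0, "turn": 0.0},
    {"x": 0.0, "y": 0.0, "z": 0.0, "turn": 0.0},
    {"x": 0.0, "y": 0.0, "z": 0.0, "turn": 0.0},
    {"x": 0.0, "y": 0.0, "z": 0.0, "turn": 0.0}
  ],
  "grip": 1.0
}}

```text
t: 4.17
tool_pos: [0.4518, -0.1335, 0.0788]
eef_rot: [2.967, 1.556, -0.015]
wrist_force: [-0.1, -0.3, 1.0]
gripper_width: 0.0117
```

```bash
python3 - <<'E'
from h import *
st()
im=bot.capture("side"); cv2.imwrite("pics/s3.png",cv2.resize(im[130:220,290:400,::-1],None,fx=6,fy=6,interpolation=2))
E
```

```text
t 4.1667 tcp [ 0.4518 -0.1335  0.0788] yaxis [ 0.1592 -0.9873  0.0026] yang -1.410963170379738 x [ 0.0147 -0.0002 -0.9999] 
F [-0.1446 -0.2641  1.0419] M [0.2153 0.0414 0.0058] w 0.011652661259422607 j [-0.5331 -0.0274  2.1058  0.0084  1.0503  0.8737]
```

View pics/s3.png

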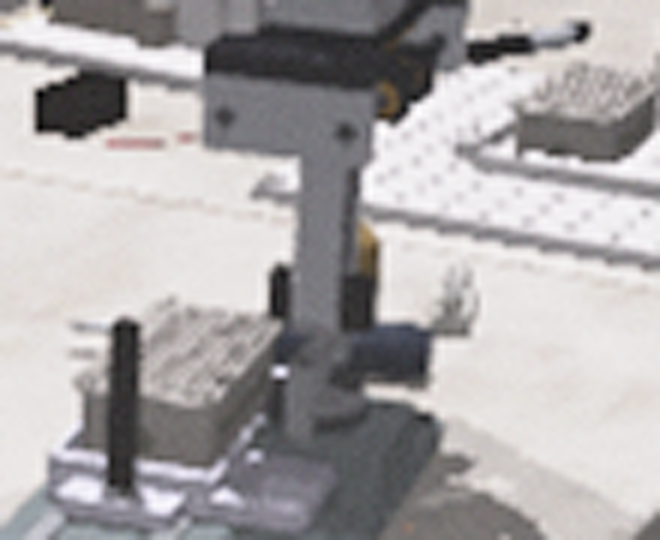

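>>> {"name": "servo_tool", "arguments": {
  "deltas": [
    {"x": 0.0, "y": 0.0, "z": 0.3, "turn": 0.0},
    {"x": 0.0, "y": 0.0, "z": 0.3, "turn": 0.0},
    {"x": 0.0, "y": 0.0, "z": 0.3, "turn": 0.0},
    {"x": 0.0, "y": 0.0, "z": 0.0, "turn": 0.0}
  ]
}}

```text
t: 4.55
tool_pos: [0.4514, -0.1333, 0.0858]
eef_rot: [2.933, 1.555, -0.049]
wrist_force: [2.6, -0.5, -8.0]
gripper_width: 0.0115
```

```bash
python3 - <<'E'
from h import *
st()
E
```

```text
t 4.55 tcp [ 0.4514 -0.1333  0.0858] yaxis [ 0.1589 -0.9873  0.0033] yang -1.411175149368078 x [ 0.0157 -0.0008 -0.9999] 
F [ 2.566  -0.5419 -7.9835] M [-0.2003 -0.6176  0.0518] w 0.011501687241862348 j [-0.5332 -0.0415  2.1045  0.0084  1.0647  0.8739]
```

>>> {"name": "servo_tool", "arguments": {
  "deltas": [
    {"x": 0.05, "y": 0.0, "z": 0.35, "turn": 0.0},
    {"x": 0.0, "y": 0.0, "z": 0.3, "turn": 0.0},
    {"x": 0.0, "y": 0.0, "z": 0.3, "turn": 0.0},
    {"x": 0.0, "y": 0.0, "z": 0.1, "turn": 0.0},
    {"x": 0.0, "y": 0.0, "z": 0.0, "turn": 0.0}
  ]
}}

```text
t: 4.97
tool_pos: [0.4512, -0.1331, 0.0955]
eef_rot: [2.926, 1.555, -0.057]
wrist_force: [4.1, -0.9, -10.9]
gripper_width: 0.0119
```

```bash
python3 - <<'E'
from h import *
st()
E
```

```text
t 4.9667 tcp [ 0.4512 -0.1331  0.0955] yaxis [ 0.1588 -0.9873  0.0033] yang -1.4113341880429233 x [ 0.0154 -0.0009 -0.9999] 
F [  4.0777  -0.9254 -10.9388] M [-0.2755 -0.8734  0.0154] w 0.011896316967884516 j [-0.5329 -0.0581  2.0999  0.008   1.0861  0.8747]
```

>>> {"name": "servo_tool", "arguments": {
  "deltas": [
    {"x": 0.05, "y": 0.0, "z": 0.0, "turn": 0.06},
    {"x": 0.05, "y": 0.0, "z": 0.0, "turn": 0.08},
    {"x": 0.0, "y": 0.0, "z": 0.0, "turn": 0.08},
    {"x": 0.0, "y": 0.0, "z": 0.0, "turn": 0.08},
    {"x": 0.0, "y": 0.0, "z": 0.0, "turn": 0.0}
  ]
}}

```text
t: 5.38
tool_pos: [0.4514, -0.1331, 0.0947]
eef_rot: [2.907, 1.557, 0.239]
wrist_force: [3.9, -1.3, -9.3]
gripper_width: 0.0119
```

```bash
python3 - <<'E'
from h import *
st()
E
```

```text
t 5.3833 tcp [ 0.4514 -0.1331  0.0947] yaxis [ 0.4556 -0.8902  0.0032] yang -1.0977463810033679 x [ 0.0134  0.0033 -0.9999] 
F [ 3.876  -1.2704 -9.2516] M [-0.2511 -0.8871  0.0403] w 0.011862908389786729 j [-0.5343 -0.0543  2.0978  0.0109  1.0882  0.5584]
```

>>> {"name": "servo_tool", "arguments": {
  "deltas": [
    {"x": 0.05, "y": 0.0, "z": 0.08, "turn": 0.08},
    {"x": 0.05, "y": 0.0, "z": 0.05, "turn": 0.08},
    {"x": 0.0, "y": 0.0, "z": 0.0, "turn": 0.08},
    {"x": 0.0, "y": 0.0, "z": 0.0, "turn": 0.08},
    {"x": 0.0, "y": 0.0, "z": 0.0, "turn": 0.08},
    {"x": 0.0, "y": 0.0, "z": 0.0, "turn": 0.0}
  ]
}}

```text
t: 5.88
tool_pos: [0.4515, -0.1331, 0.0949]
eef_rot: [2.954, 1.559, 0.691]
wrist_force: [3.9, -2.0, -10.5]
gripper_width: 0.0114
```

```bash
python3 - <<'E'
from h import *
st()
t=cv2.imread("pics/top0.png")
ax=np.array([.4515,-.1342]);yaw=.16
out=np.zeros((200,720,3),np.uint8)
A=np.arange(-60,300,.5);Rr=np.arange(5,35,.15)
mx=np.zeros((len(Rr),len(A)),np.float32);my=mx.copy()
for i,r in enumerate(Rr):
  for j,a in enumerate(A):
    th=yaw+np.radians(a);p=proj("top",[ax[0]+r/1e3*np.cos(th),ax[1]+r/1e3*np.sin(th),.058]);mx[i,j],my[i,j]=p
o=cv2.remap(t,mx,my,cv2.INTER_CUBIC)
o=cv2.resize(o,None,fx=1,fy=2)
for a in range(-60,300,20): cv2.putText(o,str(a),(int((a+60)*2),12),0,.4,(0,0,255));cv2.line(o,(int((a+60)*2),14),(int((a+60)*2),20),(0,0,255))
cv2.imwrite("pics/polar.png",o)
E
```

```text
t 5.8833 tcp [ 0.4515 -0.1331  0.0949] yaxis [ 0.7698 -0.6382  0.0022] yang -0.6922034760686436 x [ 0.0093  0.0077 -0.9999] 
F [  3.9275  -1.997  -10.5125] M [-0.3812 -0.9274 -0.0078] w 0.011448024582032427 j [-0.5352 -0.0508  2.094   0.0127  1.0943  0.1512]Traceback (most recent call last):
  File "<stdin>", line 10, in <module>
  File "h.py", line 16, in proj
    c=bot.calibration(n);K=np.array(c["intrinsics"]);T=np.array(c["world_from_camera"])
ValueError: time passes only in moves, steps and waits
```

```bash
python3 - <<'E'
s=open('h.py').read()
s=s.replace("def ray(","C={n:bot.calibration(n) for n in ('side','top')}\ndef ray(").replace("c=bot.calibration(n)","c=C[n]")
open('h.py','w').write(s)
E
python3 - <<'E'
from h import *
st()
t=cv2.imread("pics/top0.png")
ax=np.array([.4515,-.1342]);yaw=.16
A=np.arange(-60,300,.5);Rr=np.arange(5,35,.15)
mx=np.zeros((len(Rr),len(A)),np.float32);my=mx.copy()
for i,r in enumerate(Rr):
  for j,a in enumerate(A):
    th=yaw+np.radians(a);p=proj("top",[ax[0]+r/1e3*np.cos(th),ax[1]+r/1e3*np.sin(th),.058]);mx[i,j],my[i,j]=p
o=cv2.remap(t,mx,my,cv2.INTER_CUBIC)
o=cv2.resize(o,None,fx=1,fy=2)
for a in range(-60,300,20): cv2.putText(o,str(a),(int((a+60)*2),12),0,.4,(0,0,255));cv2.line(o,(int((a+60)*2),14),(int((a+60)*2),20),(0,0,255))
cv2.imwrite("pics/polar.png",o)
cv2.imwrite("pics/earz.png",cv2.resize(t[226:252,326:352],None,fx=22,fy=22,interpolation=cv2.INTER_LANCZOS4))
E
```

```text
t 5.8833 tcp [ 0.4515 -0.1331  0.0949] yaxis [ 0.7698 -0.6382  0.0022] yang -0.6922034760686436 x [ 0.0093  0.0077 -0.9999] 
F [  3.9275  -1.997  -10.5125] M [-0.3812 -0.9274 -0.0078] w 0.011448024582032427 j [-0.5352 -0.0508  2.094   0.0127  1.0943  0.1512]
```

View pics/polar.png

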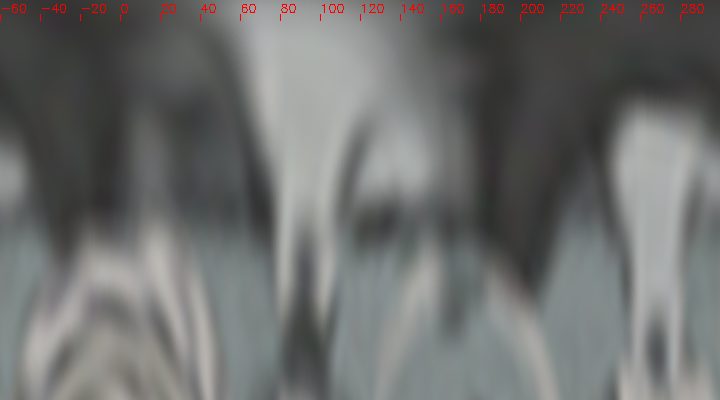

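View pics/earz.png

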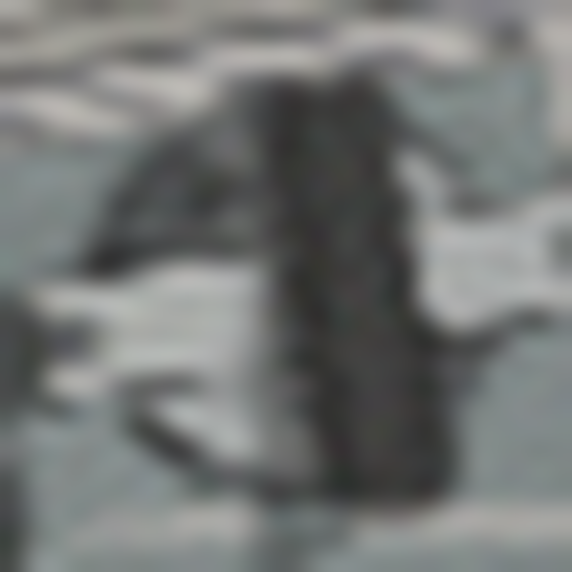

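>>> {"name": "servo_tool", "arguments": {
  "deltas": [
    {"x": 0.05, "y": -0.05, "z": 0.0, "turn": 0.07},
    {"x": 0.0, "y": 0.0, "z": 0.0, "turn": 0.03},
    {"x": 0.0, "y": 0.0, "z": -0.15, "turn": 0.0},
    {"x": 0.0, "y": 0.0, "z": -0.15, "turn": 0.0},
    {"x": 0.0, "y": 0.0, "z": 0.0, "turn": 0.0}
  ]
}}

```text
t: 6.3
tool_pos: [0.4515, -0.1331, 0.0913]
eef_rot: [3.072, 1.559, 0.897]
wrist_force: [3.7, -1.4, -9.6]
gripper_width: 0.0117
```

```bash
python3 - <<'E'
from h import *
st()
E
```

```text
t 6.3 tcp [ 0.4515 -0.1331  0.0913] yaxis [ 0.823  -0.5681  0.0008] yang -0.6042050610481179 x [ 0.0075  0.0094 -0.9999] 
F [ 3.7283 -1.3648 -9.6102] M [-0.355  -0.9304 -0.0022] w 0.011697801852032964 j [-0.5356 -0.0429  2.0942  0.0135  1.0887  0.0624]
```

>>> {"name": "servo_tool", "arguments": {
  "deltas": [
    {"x": 0.0, "y": 0.0, "z": -0.12, "turn": 0.0},
    {"x": 0.0, "y": 0.0, "z": -0.12, "turn": 0.0},
    {"x": 0.0, "y": 0.0, "z": 0.0, "turn": 0.0}
  ]
}}

```text
t: 6.55
tool_pos: [0.4516, -0.1332, 0.0895]
eef_rot: [3.109, 1.559, 0.931]
wrist_force: [2.8, -1.1, -10.1]
gripper_width: 0.0118
```

```bash
python3 - <<'E'
from h import *
st()
E
```

```text
t 6.55 tcp [ 0.4516 -0.1332  0.0895] yaxis [ 0.8213 -0.5705  0.0004] yang -0.6071115295765104 x [ 0.0071  0.0095 -0.9999] 
F [  2.8135  -1.0895 -10.1377] M [-0.2343 -0.7828  0.1089] w 0.011792650068161515 j [-0.5355 -0.0392  2.0945  0.0133  1.0851  0.0654]
```

>>> {"name": "servo_tool", "arguments": {
  "deltas": [
    {"x": 0.0, "y": 0.0, "z": -0.12, "turn": 0.0},
    {"x": 0.0, "y": 0.0, "z": -0.08, "turn": 0.0},
    {"x": 0.0, "y": 0.0, "z": 0.0, "turn": 0.0}
  ]
}}

```text
t: 6.8
tool_pos: [0.4518, -0.1333, 0.0885]
eef_rot: [-3.126, 1.559, 0.979]
wrist_force: [1.7, -0.3, -7.7]
gripper_width: 0.0115
```

```bash
python3 - <<'E'
from h import *
st()
E
```

```text
t 6.8 tcp [ 0.4518 -0.1333  0.0885] yaxis [ 0.8213 -0.5705 -0.0002] yang -0.607156577276968 x [ 0.0064  0.0095 -0.9999] 
F [ 1.6893 -0.2967 -7.7062] M [-0.1511 -0.468   0.1158] w 0.011543848732733838 j [-0.5352 -0.0367  2.0942  0.013   1.0835  0.0658]
```

>>> {"name": "servo_tool", "arguments": {
  "deltas": [
    {"x": 0.0, "y": 0.0, "z": -0.08, "turn": 0.0},
    {"x": 0.0, "y": 0.0, "z": 0.0, "turn": 0.0}
  ]
}}

```text
t: 6.97
tool_pos: [0.4518, -0.1333, 0.0884]
eef_rot: [-3.073, 1.559, 1.032]
wrist_force: [1.0, -0.5, -6.1]
gripper_width: 0.0116
```

```bash
python3 - <<'E'
from h import *
st()
E
```

```text
t 6.9667 tcp [ 0.4518 -0.1333  0.0884] yaxis [ 0.8213 -0.5704 -0.0008] yang -0.6070244482069598 x [ 0.0058  0.0097 -0.9999] 
F [ 0.9901 -0.5326 -6.1404] M [-0.0955 -0.3912  0.1426] w 0.011643703799141302 j [-0.5351 -0.0361  2.0937  0.0128  1.0839  0.0659]
```

>>> {"name": "servo_tool", "arguments": {
  "deltas": [
    {"x": 0.0, "y": 0.0, "z": -0.08, "turn": 0.0},
    {"x": 0.0, "y": 0.0, "z": -0.08, "turn": 0.0},
    {"x": 0.0, "y": 0.0, "z": 0.0, "turn": 0.0}
  ]
}}

```text
t: 7.22
tool_pos: [0.4519, -0.1333, 0.0884]
eef_rot: [-2.993, 1.56, 1.112]
wrist_force: [0.0, 0.3, -2.9]
gripper_width: 0.0116
```

```bash
python3 - <<'E'
from h import *
st()
E
```

```text
t 7.2167 tcp [ 0.4519 -0.1333  0.0884] yaxis [ 0.8215 -0.5701 -0.0016] yang -0.6066746321847978 x [ 0.0049  0.0099 -0.9999] 
F [ 0.0357  0.2799 -2.9189] M [ 0.0958 -0.052   0.0918] w 0.011599700496178563 j [-0.5349 -0.035   2.0928  0.0125  1.0847  0.0659]
```

>>> {"name": "servo_tool", "arguments": {
  "deltas": [
    {"x": 0.0, "y": 0.0, "z": 0.0, "turn": 0.0},
    {"x": 0.0, "y": 0.0, "z": 0.0, "turn": 0.0},
    {"x": 0.0, "y": 0.0, "z": 0.0, "turn": 0.0},
    {"x": 0.0, "y": 0.0, "z": 0.0, "turn": 0.0},
    {"x": 0.0, "y": 0.0, "z": 0.0, "turn": 0.0}
  ],
  "grip": 0.4
}}

```text
t: 7.63
tool_pos: [0.4526, -0.134, 0.0888]
eef_rot: [3.072, 1.56, 0.893]
wrist_force: [0.0, 0.5, -0.8]
gripper_width: 0.0415
```

>>> {"name": "servo_tool", "arguments": {
  "deltas": [
    {"x": 0.0, "y": 0.0, "z": 1.5, "turn": 0.0},
    {"x": 0.0, "y": 0.0, "z": 3.0, "turn": 0.0},
    {"x": 0.0, "y": 0.0, "z": 3.0, "turn": 0.0},
    {"x": 0.0, "y": 0.0, "z": 2.0, "turn": 0.0},
    {"x": 0.0, "y": 0.0, "z": 0.0, "turn": 0.0}
  ]
}}

```text
t: 8.05
tool_pos: [0.4502, -0.1329, 0.1853]
eef_rot: [-2.687, 1.559, 1.417]
wrist_force: [0.2, -0.7, 0.5]
gripper_width: 0.0565
```

```bash
python3 - <<'E'
from h import *
st()
im=bot.capture("side"); cv2.imwrite("pics/s4.png",cv2.resize(im[130:240,270:400,::-1],None,fx=5,fy=5,interpolation=2))
E
```

```text
t 8.05 tcp [ 0.4502 -0.1329  0.1853] yaxis [ 0.8204 -0.5717 -0.005 ] yang -0.6085832879453245 x [ 0.0017  0.0112 -0.9999] 
F [ 0.1723 -0.6593  0.4701] M [ 0.0132 -0.0808 -0.0049] w 0.056521295738179 j [-0.5357 -0.1718  2.0244  0.0109  1.2932  0.0699]
```

View pics/s4.png

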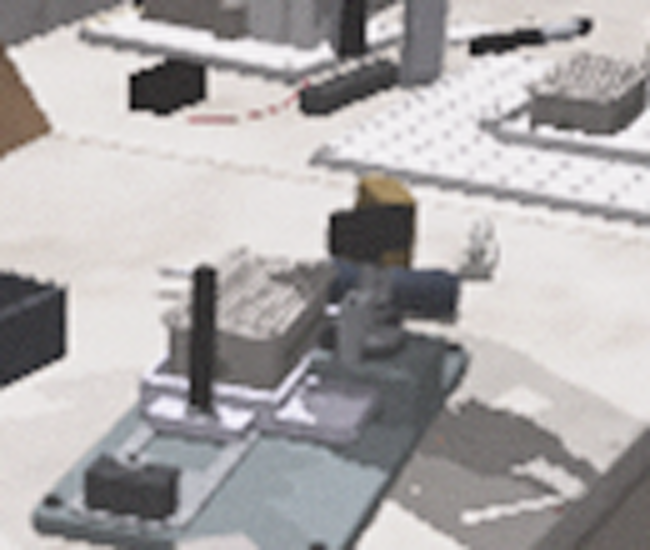

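>>> {"name": "servo_tool", "arguments": {
  "deltas": [
    {"x": 0.6, "y": 1.0, "z": 0.0, "turn": -0.1},
    {"x": 0.6, "y": 1.0, "z": 0.0, "turn": -0.1},
    {"x": 0.6, "y": 1.0, "z": 0.0, "turn": -0.1},
    {"x": 0.6, "y": 1.0, "z": 0.0, "turn": -0.1},
    {"x": 0.6, "y": 1.0, "z": 0.0, "turn": -0.1},
    {"x": 0.6, "y": 1.0, "z": 0.0, "turn": -0.1},
    {"x": 0.6, "y": 1.0, "z": 0.0, "turn": -0.1},
    {"x": 0.5, "y": 1.0, "z": 0.0, "turn": -0.08},
    {"x": 0.0, "y": 0.0, "z": 0.0, "turn": 0.0}
  ]
}}

```text
t: 8.85
tool_pos: [0.4905, -0.0468, 0.1657]
eef_rot: [-1.281, 1.547, 2.0]
wrist_force: [1.1, -0.2, -0.5]
gripper_width: 0.0565
```

```bash
python3 - <<'E'
from h import *
st()
im=bot.capture("side"); cv2.imwrite("pics/s5.png",cv2.resize(im[100:250,260:410,::-1],None,fx=4,fy=4,interpolation=2))
E
```

```text
t 8.85 tcp [ 0.4905 -0.0468  0.1657] yaxis [ 0.1393 -0.99   -0.0224] yang -1.4309887587575467 x [-0.0097  0.0213 -0.9997] 
F [ 1.1201 -0.1541 -0.4989] M [0.0196 0.0318 0.0057] w 0.05648032068865505 j [-0.3354 -0.0808  1.9802  0.0177  1.2584  1.0899]
```

View pics/s5.png

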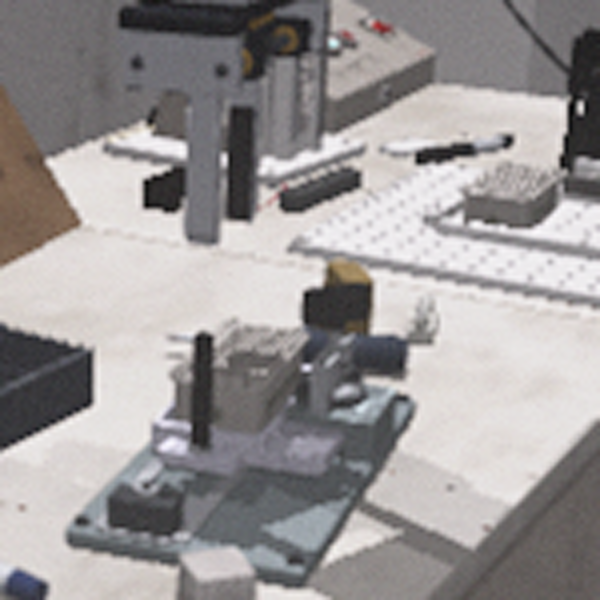

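>>> {"name": "servo_tool", "arguments": {
  "deltas": [
    {"x": 0.9, "y": 0.0, "z": -0.5, "turn": 0.02},
    {"x": 0.0, "y": 0.0, "z": -1.5, "turn": 0.0},
    {"x": 0.0, "y": 0.0, "z": -1.5, "turn": 0.0},
    {"x": 0.0, "y": 0.0, "z": -0.5, "turn": 0.0},
    {"x": 0.0, "y": 0.0, "z": 0.0, "turn": 0.0}
  ]
}}

```text
t: 9.32
tool_pos: [0.4961, -0.0488, 0.1193]
eef_rot: [-1.065, 1.543, 2.25]
wrist_force: [-1.1, -0.1, 0.1]
gripper_width: 0.0563
```

```bash
python3 - <<'E'
from h import *
st()
im=bot.capture("side"); cv2.imwrite("pics/s6.png",cv2.resize(im[100:250,260:410,::-1],None,fx=4,fy=4,interpolation=2))
E
```

```text
t 9.3167 tcp [ 0.4961 -0.0488  0.1193] yaxis [ 0.1723 -0.9848 -0.0242] yang -1.3976151003176884 x [-0.0174  0.0215 -0.9996] 
F [-1.0621 -0.1326  0.1276] M [0.012  0.0097 0.0299] w 0.056326227920767066 j [-0.3344 -0.0004  1.9946  0.0159  1.171   1.0567]
```

View pics/s6.png

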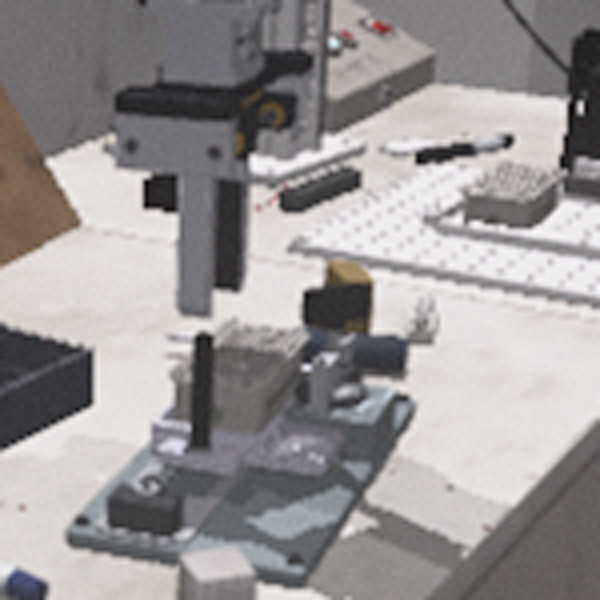

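>>> {"name": "servo_tool", "arguments": {
  "deltas": [
    {"x": 0.4, "y": 0.2, "z": -0.5, "turn": -0.01},
    {"x": 0.0, "y": 0.0, "z": -1.3, "turn": 0.0},
    {"x": 0.0, "y": 0.0, "z": -1.3, "turn": 0.0},
    {"x": 0.0, "y": 0.0, "z": -0.9, "turn": 0.0},
    {"x": 0.0, "y": 0.0, "z": 0.0, "turn": 0.0}
  ]
}}

```text
t: 9.78
tool_pos: [0.5032, -0.0482, 0.0809]
eef_rot: [-1.251, 1.549, 2.053]
wrist_force: [-1.1, -0.2, -0.1]
gripper_width: 0.0561
```

```bash
python3 - <<'E'
from h import *
st()
E
```

```text
t 9.7833 tcp [ 0.5032 -0.0482  0.0809] yaxis [ 0.1613 -0.9867 -0.0207] yang -1.4087533320826475 x [-0.0101  0.0193 -0.9998] 
F [-1.0861 -0.1714 -0.1051] M [-0.0048  0.016   0.0072] w 0.05614521992141678 j [-0.3287  0.0697  2.0024  0.017   1.0854  1.0719]
```

>>> {"name": "servo_tool", "arguments": {
  "deltas": [
    {"x": -0.4, "y": 0.1, "z": -0.4, "turn": 0.0},
    {"x": 0.0, "y": 0.0, "z": -0.3, "turn": 0.0},
    {"x": 0.0, "y": 0.0, "z": 0.0, "turn": 0.0}
  ]
}}

```text
t: 10.03
tool_pos: [0.4998, -0.0474, 0.0745]
eef_rot: [-1.316, 1.55, 1.988]
wrist_force: [1.1, -0.1, -0.0]
gripper_width: 0.0564
```

>>> {"name": "servo_tool", "arguments": {
  "deltas": [
    {"x": 0.0, "y": 0.0, "z": 0.0, "turn": 0.0},
    {"x": 0.0, "y": 0.0, "z": 0.0, "turn": 0.0},
    {"x": 0.0, "y": 0.0, "z": 0.0, "turn": 0.0}
  ],
  "grip": 0.78
}}

```text
t: 10.28
tool_pos: [0.5006, -0.0476, 0.0757]
eef_rot: [-1.402, 1.552, 1.902]
wrist_force: [0.3, 0.0, 0.5]
gripper_width: 0.0402
```

```bash
python3 - <<'E'
from h import *
st()
im=bot.capture("side"); cv2.imwrite("pics/s7.png",cv2.resize(im[120:250,260:390,::-1],None,fx=4.5,fy=4.5,interpolation=2))
E
```

```text
t 10.2833 tcp [ 0.5006 -0.0476  0.0757] yaxis [ 0.1616 -0.9867 -0.0188] yang -1.4084701034910956 x [-0.0062  0.018  -0.9998] 
F [0.266  0.0277 0.5031] M [-0.0151  0.0003  0.0205] w 0.040182609069444174 j [-0.3293  0.0694  2.014   0.0172  1.07    1.0709]
```

View pics/s7.png

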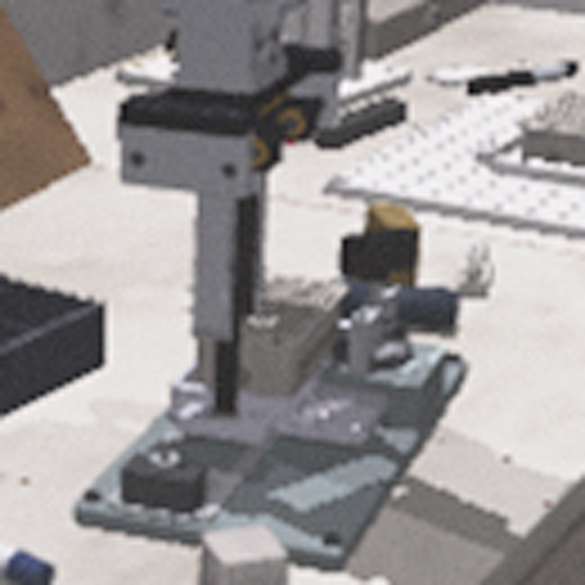

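>>> {"name": "servo_tool", "arguments": {
  "deltas": [
    {"x": 0.0, "y": 0.0, "z": 0.0, "turn": 0.0},
    {"x": 0.0, "y": 0.0, "z": 0.0, "turn": 0.0},
    {"x": 0.0, "y": 0.0, "z": 0.0, "turn": 0.0},
    {"x": 0.0, "y": 0.0, "z": 0.0, "turn": 0.0},
    {"x": 0.0, "y": 0.0, "z": 0.0, "turn": 0.0},
    {"x": 0.0, "y": 0.0, "z": 0.0, "turn": 0.0}
  ],
  "grip": 1.0
}}

```text
t: 10.83
tool_pos: [0.501, -0.0472, 0.0763]
eef_rot: [-1.456, 1.552, 1.848]
wrist_force: [-0.9, -0.1, 0.6]
gripper_width: 0.012
```

```bash
python3 - <<'E'
from h import *
st()
E
```

```text
t 10.8333 tcp [ 0.501  -0.0472  0.0763] yaxis [ 0.1618 -0.9866 -0.019 ] yang -1.408285505057024 x [-0.0052  0.0184 -0.9998] 
F [-0.857  -0.1239  0.5935] M [0.02   0.022  0.0392] w 0.012003439204263949 j [-0.3286  0.0685  2.0135  0.0179  1.0706  1.071 ]
```

>>> {"name": "servo_tool", "arguments": {
  "deltas": [
    {"x": -0.02, "y": 0.15, "z": 0.0, "turn": 0.0},
    {"x": -0.03, "y": 0.2, "z": 0.0, "turn": 0.0},
    {"x": -0.03, "y": 0.2, "z": 0.0, "turn": 0.0},
    {"x": -0.03, "y": 0.2, "z": 0.0, "turn": 0.0}
  ]
}}

```text
t: 11.17
tool_pos: [0.5, -0.0416, 0.0763]
eef_rot: [-1.395, 1.557, 1.91]
wrist_force: [-0.7, -2.4, -0.6]
gripper_width: 0.0121
```

```bash
python3 - <<'E'
from h import *
st()
E
```

```text
t 11.1667 tcp [ 0.5    -0.0416  0.0763] yaxis [ 0.1622 -0.9867 -0.014 ] yang -1.407847507143974 x [-0.0047  0.0134 -0.9999] 
F [-0.7285 -2.4223 -0.5617] M [-0.5449  0.0149 -0.0167] w 0.012071452181792985 j [-0.3158  0.0644  2.0179  0.0129  1.0681  1.0858]
```

>>> {"name": "servo_tool", "arguments": {
  "deltas": [
    {"x": -0.05, "y": 0.3, "z": 0.0, "turn": 0.0},
    {"x": -0.05, "y": 0.3, "z": 0.0, "turn": 0.0},
    {"x": -0.05, "y": 0.3, "z": 0.0, "turn": 0.0},
    {"x": -0.05, "y": 0.3, "z": 0.0, "turn": 0.0},
    {"x": -0.05, "y": 0.3, "z": 0.0, "turn": 0.0},
    {"x": -0.05, "y": 0.3, "z": 0.0, "turn": 0.0},
    {"x": -0.05, "y": 0.3, "z": 0.0, "turn": 0.0},
    {"x": -0.05, "y": 0.3, "z": 0.0, "turn": 0.0}
  ]
}}

```text
t: 11.83
tool_pos: [0.4956, -0.0156, 0.0763]
eef_rot: [-1.375, 1.558, 1.93]
wrist_force: [0.2, -2.8, -1.5]
gripper_width: 0.0125
```

```bash
python3 - <<'E'
from h import *
st()
im=bot.capture("side"); cv2.imwrite("pics/s8.png",cv2.resize(im[120:250,260:390,::-1],None,fx=4.5,fy=4.5,interpolation=2))
im=bot.capture("top"); cv2.imwrite("pics/t8.png",cv2.resize(im[180:280,240:385,::-1],None,fx=5.5,fy=5.5,interpolation=2))
E
```

```text
t 11.8333 tcp [ 0.4956 -0.0156  0.0763] yaxis [ 0.1624 -0.9866 -0.0125] yang -1.4076698571076274 x [-0.0045  0.0119 -0.9999] 
F [ 0.2472 -2.7874 -1.4833] M [-0.5913 -0.028  -0.0034] w 0.012477678765425748 j [-0.2666  0.0499  2.0331  0.0118  1.0661  1.1353]
```

View pics/s8.png

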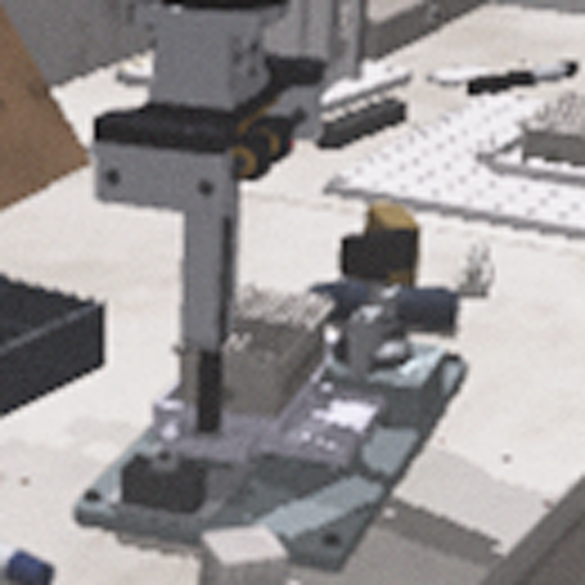

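View pics/t8.png

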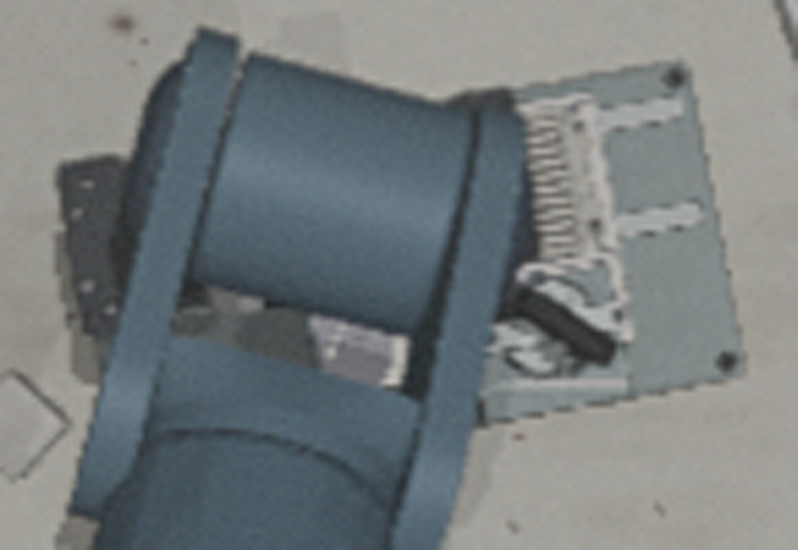

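>>> {"name": "servo_tool", "arguments": {
  "deltas": [
    {"x": -0.04, "y": 0.25, "z": 0.0, "turn": 0.0},
    {"x": -0.04, "y": 0.25, "z": 0.0, "turn": 0.0},
    {"x": -0.04, "y": 0.25, "z": 0.0, "turn": 0.0},
    {"x": -0.03, "y": 0.15, "z": 0.0, "turn": 0.0}
  ]
}}

```text
t: 12.27
tool_pos: [0.4939, -0.0056, 0.0763]
eef_rot: [-1.372, 1.557, 1.933]
wrist_force: [0.6, -1.9, -1.4]
gripper_width: 0.0121
```

>>> {"name": "servo_tool", "arguments": {
  "deltas": [
    {"x": -0.02, "y": 0.12, "z": 0.0, "turn": 0.0},
    {"x": -0.02, "y": 0.12, "z": 0.0, "turn": 0.0},
    {"x": -0.02, "y": 0.12, "z": 0.0, "turn": 0.0}
  ]
}}

```text
t: 12.52
tool_pos: [0.4932, -0.0016, 0.0763]
eef_rot: [-1.369, 1.557, 1.936]
wrist_force: [-0.5, -2.2, -1.1]
gripper_width: 0.0126
```

>>> {"name": "servo_tool", "arguments": {
  "deltas": [
    {"x": -0.02, "y": 0.12, "z": 0.0, "turn": 0.0},
    {"x": -0.02, "y": 0.12, "z": 0.0, "turn": 0.0},
    {"x": -0.02, "y": 0.12, "z": 0.0, "turn": 0.0}
  ]
}}

```text
t: 12.77
tool_pos: [0.4925, 0.0024, 0.0763]
eef_rot: [-1.367, 1.557, 1.938]
wrist_force: [0.4, -2.9, -0.2]
gripper_width: 0.0121
```

>>> {"name": "servo_tool", "arguments": {
  "deltas": [
    {"x": -0.02, "y": 0.1, "z": 0.0, "turn": 0.0},
    {"x": -0.02, "y": 0.1, "z": 0.0, "turn": 0.0},
    {"x": -0.02, "y": 0.1, "z": 0.0, "turn": 0.0}
  ]
}}

```text
t: 13.02
tool_pos: [0.492, 0.0057, 0.0763]
eef_rot: [-1.389, 1.557, 1.916]
wrist_force: [-0.5, -2.4, -0.5]
gripper_width: 0.0123
```

>>> {"name": "servo_tool", "arguments": {
  "deltas": [
    {"x": -0.02, "y": 0.1, "z": 0.0, "turn": 0.0},
    {"x": -0.01, "y": 0.1, "z": 0.0, "turn": 0.0}
  ]
}}

```text
t: 13.18
tool_pos: [0.4916, 0.0079, 0.0763]
eef_rot: [-1.385, 1.557, 1.92]
wrist_force: [-0.4, -2.9, -0.5]
gripper_width: 0.0121
```

>>> {"name": "servo_tool", "arguments": {
  "deltas": [
    {"x": -0.02, "y": 0.1, "z": 0.0, "turn": 0.0},
    {"x": -0.01, "y": 0.1, "z": 0.0, "turn": 0.0}
  ]
}}

```text
t: 13.35
tool_pos: [0.4912, 0.0101, 0.0763]
eef_rot: [-1.374, 1.557, 1.931]
wrist_force: [-0.6, -1.4, -0.3]
gripper_width: 0.0126
```

Path about 58 mm, still free.

>>> {"name": "servo_tool", "arguments": {
  "deltas": [
    {"x": -0.02, "y": 0.1, "z": 0.0, "turn": 0.0},
    {"x": -0.01, "y": 0.1, "z": 0.0, "turn": 0.0}
  ]
}}

```text
t: 13.52
tool_pos: [0.4909, 0.0123, 0.0763]
eef_rot: [-1.364, 1.557, 1.941]
wrist_force: [0.4, -2.5, -0.5]
gripper_width: 0.0123
```

>>> {"name": "servo_tool", "arguments": {
  "deltas": [
    {"x": -0.02, "y": 0.1, "z": 0.0, "turn": 0.0},
    {"x": -0.01, "y": 0.08, "z": 0.0, "turn": 0.0}
  ]
}}

```text
t: 13.68
tool_pos: [0.4905, 0.0144, 0.0763]
eef_rot: [-1.367, 1.557, 1.938]
wrist_force: [-0.9, -2.3, -0.6]
gripper_width: 0.0126
```

```bash
python3 - <<'E'
from h import *
st()
im=bot.capture("side"); cv2.imwrite("pics/s9.png",cv2.resize(im[180:250,260:350,::-1],None,fx=8,fy=8,interpolation=2))
E
```

```text
t 13.6833 tcp [0.4905 0.0144 0.0763] yaxis [ 0.1626 -0.9866 -0.0132] yang -1.4075002819419828 x [-0.0048  0.0125 -0.9999] 
F [-0.8774 -2.2643 -0.5815] M [-0.4829  0.0303  0.0141] w 0.012595761305669377 j [-0.2088  0.0375  2.0459  0.0129  1.0655  1.1924]
```

View pics/s9.png

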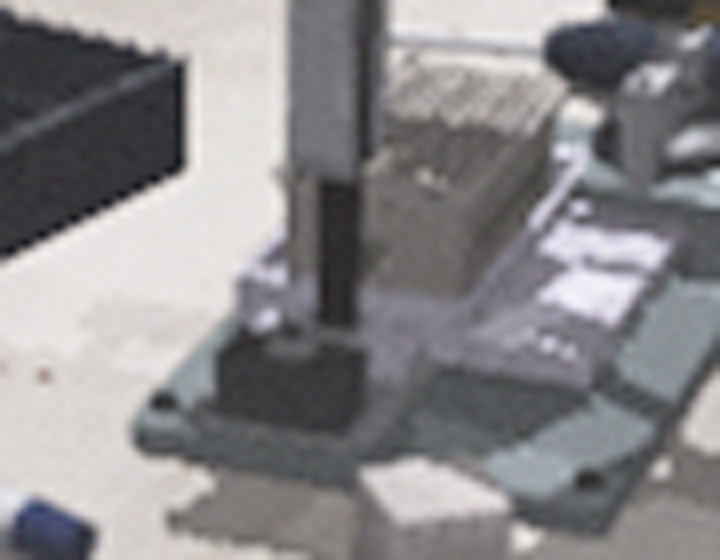

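>>> {"name": "servo_tool", "arguments": {
  "deltas": [
    {"x": -0.02, "y": 0.1, "z": 0.0, "turn": 0.0},
    {"x": -0.01, "y": 0.08, "z": 0.0, "turn": 0.0}
  ]
}}

```text
t: 13.9
tool_pos: [0.4902, 0.0164, 0.0763]
eef_rot: [-1.367, 1.557, 1.938]
wrist_force: [0.1, -3.3, -1.2]
gripper_width: 0.0125
```

>>> {"name": "servo_tool", "arguments": {
  "deltas": [
    {"x": -0.02, "y": 0.1, "z": 0.0, "turn": 0.0},
    {"x": -0.01, "y": 0.08, "z": 0.0, "turn": 0.0}
  ]
}}

```text
t: 14.07
tool_pos: [0.4898, 0.0184, 0.0763]
eef_rot: [-1.363, 1.557, 1.942]
wrist_force: [-0.3, -1.8, 0.3]
gripper_width: 0.0125
```

>>> {"name": "servo_tool", "arguments": {
  "deltas": [
    {"x": -0.02, "y": 0.1, "z": 0.0, "turn": 0.0},
    {"x": -0.01, "y": 0.08, "z": 0.0, "turn": 0.0}
  ]
}}

```text
t: 14.23
tool_pos: [0.4895, 0.0204, 0.0763]
eef_rot: [-1.361, 1.557, 1.944]
wrist_force: [-0.0, -2.2, -0.2]
gripper_width: 0.0121
```

>>> {"name": "servo_tool", "arguments": {
  "deltas": [
    {"x": -0.02, "y": 0.1, "z": 0.0, "turn": 0.0},
    {"x": -0.01, "y": 0.08, "z": 0.0, "turn": 0.0}
  ]
}}

```text
t: 14.4
tool_pos: [0.4892, 0.0224, 0.0763]
eef_rot: [-1.359, 1.557, 1.946]
wrist_force: [-0.8, -2.9, -0.9]
gripper_width: 0.0122
```

>>> {"name": "servo_tool", "arguments": {
  "deltas": [
    {"x": -0.02, "y": 0.08, "z": 0.0, "turn": 0.0},
    {"x": -0.01, "y": 0.08, "z": 0.0, "turn": 0.0}
  ]
}}

```text
t: 14.57
tool_pos: [0.4889, 0.0242, 0.0763]
eef_rot: [-1.368, 1.557, 1.936]
wrist_force: [-0.7, -2.2, -0.8]
gripper_width: 0.0124
```

>>> {"name": "servo_tool", "arguments": {
  "deltas": [
    {"x": -0.02, "y": 0.08, "z": 0.0, "turn": 0.0},
    {"x": -0.01, "y": 0.08, "z": 0.0, "turn": 0.0}
  ]
}}

```text
t: 14.73
tool_pos: [0.4886, 0.026, 0.0763]
eef_rot: [-1.375, 1.557, 1.93]
wrist_force: [0.3, -2.1, -1.5]
gripper_width: 0.0122
```

>>> {"name": "servo_tool", "arguments": {
  "deltas": [
    {"x": -0.01, "y": 0.08, "z": 0.0, "turn": 0.0},
    {"x": -0.01, "y": 0.08, "z": 0.0, "turn": 0.0}
  ]
}}

```text
t: 14.9
tool_pos: [0.4884, 0.0267, 0.0763]
eef_rot: [-1.314, 1.56, 1.992]
wrist_force: [-0.5, -6.3, -1.4]
gripper_width: 0.012
```

```bash
python3 - <<'E'
from h import *
st()
im=bot.capture("side"); cv2.imwrite("pics/s10.png",cv2.resize(im[180:250,260:350,::-1],None,fx=8,fy=8,interpolation=2))
E
```

```text
t 14.9 tcp [0.4884 0.0267 0.0763] yaxis [ 0.1632 -0.9865 -0.0108] yang -1.4068860518827868 x [-0.0046  0.0102 -0.9999] 
F [-0.5219 -6.3428 -1.438 ] M [-1.1802 -0.0531 -0.0553] w 0.011995823952120371 j [-0.183   0.0335  2.0502  0.0105  1.0644  1.2187]
```

View pics/s10.png

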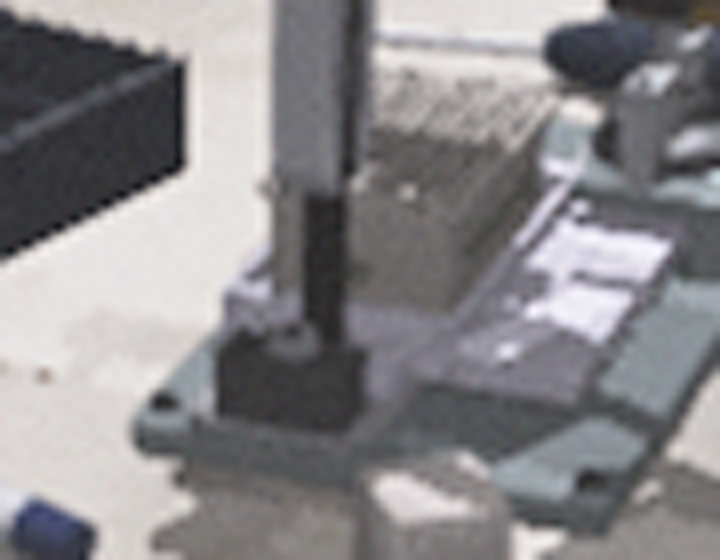

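>>> {"name": "servo_tool", "arguments": {
  "deltas": [
    {"x": -0.01, "y": 0.07, "z": 0.0, "turn": 0.0},
    {"x": -0.01, "y": 0.07, "z": 0.0, "turn": 0.0}
  ]
}}

```text
t: 15.12
tool_pos: [0.4884, 0.0268, 0.0763]
eef_rot: [-1.195, 1.563, 2.111]
wrist_force: [0.9, -6.0, -1.7]
gripper_width: 0.0123
```

>>> {"name": "servo_tool", "arguments": {
  "deltas": [
    {"x": -0.01, "y": 0.07, "z": 0.0, "turn": 0.0},
    {"x": -0.01, "y": 0.06, "z": 0.0, "turn": 0.0}
  ]
}}

```text
t: 15.28
tool_pos: [0.4884, 0.0268, 0.0763]
eef_rot: [-0.983, 1.565, 2.324]
wrist_force: [-0.4, -4.8, -1.2]
gripper_width: 0.0122
```

>>> {"name": "servo_tool", "arguments": {
  "deltas": [
    {"x": -0.02, "y": 0.14, "z": 0.0, "turn": 0.0},
    {"x": -0.02, "y": 0.14, "z": 0.0, "turn": 0.0}
  ]
}}

```text
t: 15.45
tool_pos: [0.4883, 0.0273, 0.0763]
eef_rot: [0.115, 1.567, -2.862]
wrist_force: [0.5, -8.1, -1.5]
gripper_width: 0.0123
```

```bash
python3 - <<'E'
from h import *
st()
E
```

```text
t 15.45 tcp [0.4883 0.0273 0.0763] yaxis [ 0.1645 -0.9864  0.0004] yang -1.4055409951950975 x [-0.0032 -0.0009 -1.    ] 
F [ 0.4999 -8.1313 -1.5357] M [-1.5098 -0.1004  0.02  ] w 0.012322266635924667 j [-0.1755  0.0328  2.0508 -0.0017  1.061   1.2308]
```

>>> {"name": "servo_tool", "arguments": {
  "deltas": [
    {"x": -0.03, "y": 0.2, "z": 0.0, "turn": 0.0},
    {"x": -0.03, "y": 0.2, "z": 0.0, "turn": 0.0}
  ]
}}

```text
t: 15.62
tool_pos: [0.4882, 0.0278, 0.0763]
eef_rot: [1.146, 1.562, -1.83]
wrist_force: [0.6, -12.6, -3.5]
gripper_width: 0.0124
```

>>> {"name": "servo_tool", "arguments": {
  "deltas": [
    {"x": 0.0, "y": 0.0, "z": 0.0, "turn": 0.0}
  ]
}}

```text
t: 15.7
tool_pos: [0.4883, 0.0272, 0.0763]
eef_rot: [1.18, 1.561, -1.796]
wrist_force: [0.2, -2.8, -0.6]
gripper_width: 0.0125
```

>>> {"name": "servo_tool", "arguments": {
  "deltas": [
    {"x": 0.0, "y": 0.0, "z": 0.0, "turn": 0.0}
  ]
}}

```text
t: 15.78
tool_pos: [0.4884, 0.027, 0.0763]
eef_rot: [1.172, 1.561, -1.804]
wrist_force: [0.4, -3.3, -0.9]
gripper_width: 0.0126
```

>>> {"name": "servo_tool", "arguments": {
  "deltas": [
    {"x": 0.0, "y": 0.0, "z": 0.0, "turn": 0.0},
    {"x": 0.0, "y": 0.0, "z": 0.0, "turn": 0.0}
  ]
}}

```text
t: 15.95
tool_pos: [0.4884, 0.027, 0.0762]
eef_rot: [1.145, 1.561, -1.832]
wrist_force: [-0.3, -4.4, -1.1]
gripper_width: 0.0124
```

>>> {"name": "servo_tool", "arguments": {
  "deltas": [
    {"x": 0.0, "y": -0.03, "z": 0.0, "turn": 0.0},
    {"x": 0.0, "y": 0.0, "z": 0.0, "turn": 0.0}
  ]
}}

```text
t: 16.12
tool_pos: [0.4884, 0.0269, 0.0763]
eef_rot: [1.138, 1.562, -1.839]
wrist_force: [1.1, -4.2, -1.9]
gripper_width: 0.0123
```

>>> {"name": "servo_tool", "arguments": {
  "deltas": [
    {"x": 0.0, "y": 0.0, "z": 0.0, "turn": 0.0},
    {"x": 0.0, "y": 0.0, "z": 0.0, "turn": 0.0}
  ]
}}

```text
t: 16.28
tool_pos: [0.4884, 0.0269, 0.0763]
eef_rot: [1.141, 1.562, -1.837]
wrist_force: [0.4, -3.8, -0.5]
gripper_width: 0.0122
```

```bash
python3 - <<'E'
from h import *
st()
E
```

```text
t 16.2833 tcp [0.4884 0.0269 0.0763] yaxis [ 0.1637 -0.9865  0.008 ] yang -1.4063863178074132 x [-0.0023 -0.0085 -1.    ] 
F [ 0.4295 -3.7504 -0.5414] M [-0.3653 -0.0642 -0.0634] w 0.012210889911552919 j [-0.1722  0.0326  2.0511 -0.0101  1.0588  1.2392]
```

>>> {"name": "servo_tool", "arguments": {
  "deltas": [
    {"x": 0.0, "y": -0.05, "z": 0.0, "turn": 0.0},
    {"x": 0.0, "y": 0.0, "z": 0.0, "turn": 0.0}
  ]
}}

```text
t: 16.45
tool_pos: [0.4884, 0.0267, 0.0763]
eef_rot: [1.134, 1.563, -1.844]
wrist_force: [0.4, -4.7, -2.2]
gripper_width: 0.0124
```

>>> {"name": "servo_tool", "arguments": {
  "deltas": [
    {"x": 0.0, "y": 0.0, "z": 0.0, "turn": 0.0},
    {"x": 0.0, "y": 0.0, "z": 0.0, "turn": 0.0},
    {"x": 0.0, "y": 0.0, "z": 0.0, "turn": 0.0},
    {"x": 0.0, "y": 0.0, "z": 0.0, "turn": 0.0},
    {"x": 0.0, "y": 0.0, "z": 0.0, "turn": 0.0}
  ],
  "grip": 0.5
}}

```text
t: 16.87
tool_pos: [0.488, 0.0287, 0.0763]
eef_rot: [0.796, 1.566, -2.181]
wrist_force: [0.6, -0.3, -0.7]
gripper_width: 0.0424
```

```bash
python3 - <<'E'
from h import *
st()
im=bot.capture("side"); cv2.imwrite("pics/s11.png",cv2.resize(im[180:250,260:350,::-1],None,fx=8,fy=8,interpolation=2))
E
```

```text
t 16.8667 tcp [0.488  0.0287 0.0763] yaxis [ 0.1638 -0.9865  0.0037] yang -1.4062263585507098 x [-0.003  -0.0043 -1.    ] 
F [ 0.6271 -0.2854 -0.6919] M [0.015  0.0092 0.0071] w 0.042380823220722424 j [-0.1709  0.032   2.0515 -0.0054  1.0602  1.238 ]
```

View pics/s11.png

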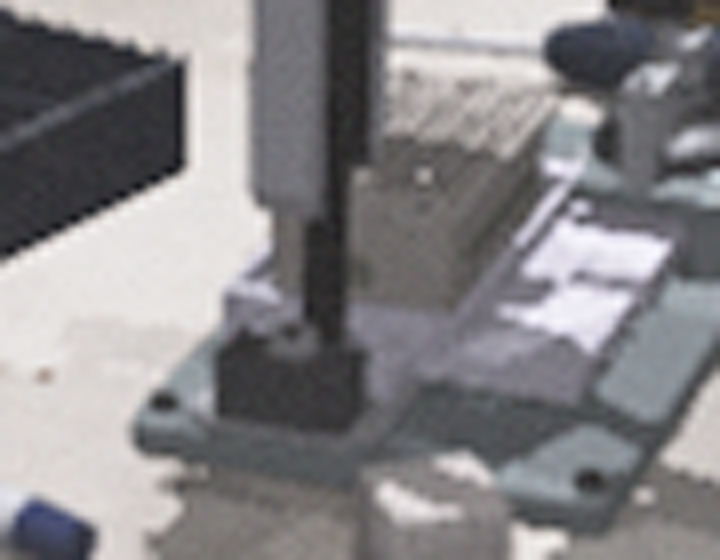

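>>> {"name": "servo_tool", "arguments": {
  "deltas": [
    {"x": 0.0, "y": 0.0, "z": 1.0, "turn": 0.0},
    {"x": 0.0, "y": 0.0, "z": 2.0, "turn": 0.0},
    {"x": 0.0, "y": 0.0, "z": 3.0, "turn": 0.0},
    {"x": 0.0, "y": 0.0, "z": 3.5, "turn": 0.0},
    {"x": 0.0, "y": 0.0, "z": 3.0, "turn": 0.0},
    {"x": 0.0, "y": 0.0, "z": 2.0, "turn": 0.0}
  ]
}}

```text
t: 17.42
tool_pos: [0.4817, 0.0302, 0.2241]
eef_rot: [-0.099, 1.554, -3.076]
wrist_force: [0.3, -0.2, 0.2]
gripper_width: 0.0469
```

>>> {"name": "servo_tool", "arguments": {
  "deltas": [
    {"x": -1.0, "y": -3.5, "z": 1.0, "turn": 0.0},
    {"x": -1.0, "y": -3.5, "z": 1.0, "turn": 0.0},
    {"x": -1.0, "y": -3.5, "z": 0.5, "turn": 0.0},
    {"x": -1.0, "y": -3.5, "z": 0.5, "turn": 0.0},
    {"x": -1.0, "y": -3.5, "z": 0.5, "turn": 0.0},
    {"x": -1.0, "y": -3.5, "z": 0.5, "turn": 0.0},
    {"x": -1.0, "y": -3.5, "z": 0.5, "turn": 0.0},
    {"x": -1.0, "y": -3.5, "z": 0.5, "turn": 0.0},
    {"x": -1.0, "y": -3.5, "z": 0.5, "turn": 0.0},
    {"x": -1.0, "y": -3.5, "z": 0.5, "turn": 0.0},
    {"x": 0.0, "y": 0.0, "z": 0.0, "turn": 0.0}
  ]
}}

```text
t: 18.33
tool_pos: [0.3771, -0.3324, 0.307]
eef_rot: [1.946, 1.555, -1.021]
wrist_force: [0.8, 0.5, -0.3]
gripper_width: 0.0467
```

```bash
python3 - <<'E'
from h import *
st()
s=bot.capture("side"); cv2.imwrite("pics/s12.png",cv2.resize(s[160:250,255:375,::-1],None,fx=6,fy=6,interpolation=2))
t=bot.capture("top"); cv2.imwrite("pics/t12.png",cv2.resize(t[180:280,240:385,::-1],None,fx=5.5,fy=5.5,interpolation=2)); cv2.imwrite("pics/t12f.png",t[:,:,::-1])
E
```

```text
t 18.3333 tcp [ 0.3771 -0.3324  0.307 ] yaxis [ 0.1736 -0.9847  0.015 ] yang -1.3962480306827265 x [ 0.0084 -0.0137 -0.9999] 
F [ 0.755   0.538  -0.3296] M [ 0.0513  0.0272 -0.0822] w 0.04670428300382943 j [-0.9477 -0.1881  1.8165 -0.0012  1.4971  0.4486]
```

View pics/s12.png

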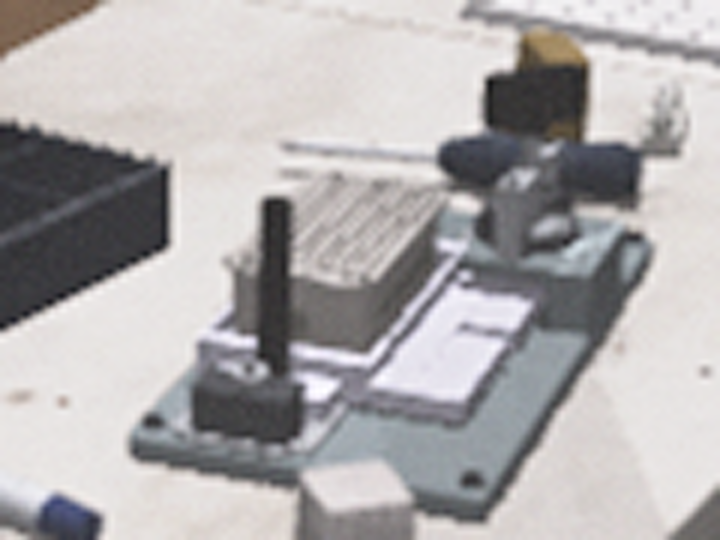

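View pics/t12.png

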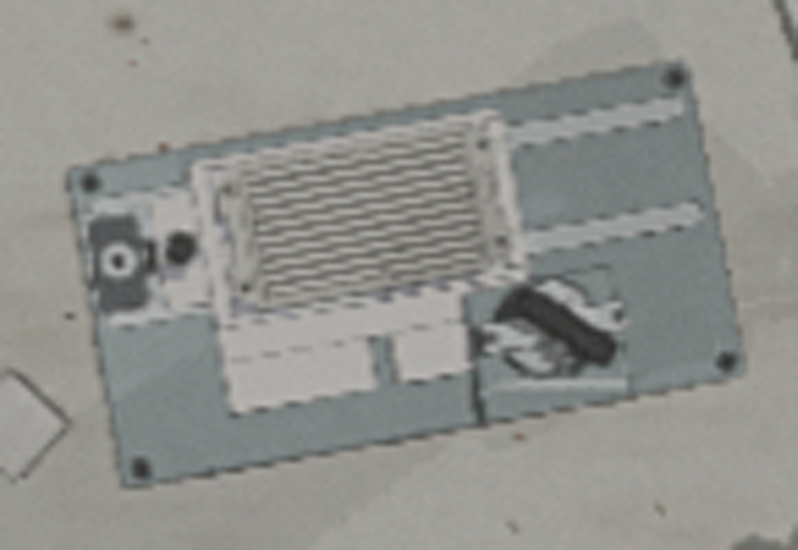

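View pics/t12f.png

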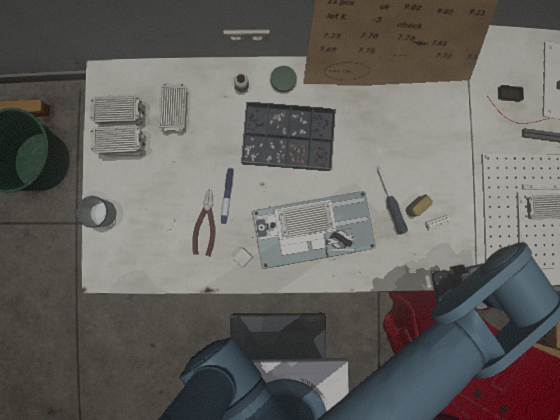

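```bash
python3 - <<'E'
from h import *
def post(f,x0,y0):
    g=cv2.cvtColor(cv2.imread(f),cv2.COLOR_BGR2GRAY).astype(float)
    w=g[y0-5:y0+6,x0-5:x0+6]; m=np.clip(110-w,0,None); yy,xx=np.mgrid[y0-5:y0+6,x0-5:x0+6]
    return np.array([(m*xx).sum(),(m*yy).sum()])/m.sum()
a=post("pics/top0.png",303,219);b=post("pics/t12f.png",272,225);print(a,b)
A,B=onz("top",a,.09),onz("top",b,.09);print(A,B,np.linalg.norm(B-A))
u=np.array([-.161,.987]); 
# side-view: post top before/after
s0=cv2.imread("pics/side0.png")
E
```

```text
[301.9258 219.6982] [271.1672 225.2128]
[ 0.4965 -0.0444  0.09  ] [0.4845 0.0266 0.09  ] 0.07207529854531683
```

```bash
python3 - <<'E'
import cv2,numpy as np
f=lambda n:cv2.cvtColor(cv2.imread(f"pics/{n}.png"),cv2.COLOR_BGR2GRAY).astype(np.float32)
a,b,c9=f("s10"),f("s11"),f("s9")
for nm,(y0,y1,x0,x1) in {"strip+driver":(190,400,400,620),"driver":(70,320,400,560),"fixed":(380,540,130,350)}.items():
    w=cv2.createHanningWindow((x1-x0,y1-y0),cv2.CV_32F)
    for k,o in (("s11",b),("s9(12mm before)",c9)):
        d,r=cv2.phaseCorrelate(a[y0:y1,x0:x1],o[y0:y1,x0:x1],w); print(nm,k,np.array(d)/8,r)
E
```

```text
strip+driver s11 [0.0937722  0.01388167] 0.3046764849439079
strip+driver s9(12mm before) [ 2.05437907 -1.95379348] 0.23492687005565
driver s11 [ 0.01649083 -0.01881025] 0.41785074529647825
driver s9(12mm before) [ 2.05753067 -1.97017547] 0.22983124313354492
fixed s11 [ 0.07085683 -0.03137656] 0.32065655210283067
fixed s9(12mm before) [ 0.07466424 -0.03505369] 0.21424948734707303
```

```bash
python3 - <<'E'
from cell import bot
print(bot.hand_in())
E
```

```text
the job is handed in; nothing more can be done
None
```

I unlocked the nest, slid it home against the buffer and handed the job in at about 18.4 s of robot time, with the arm well clear. The hand-in gives no verdict.

**Plunger:** I lifted it about 16.7 mm (peak reading about 11 N) and turned it about 46° counter-clockwise. It came to rest at a lift of about 9.6 mm, which fits the 10 mm notch floor, and it stayed up after I let go. The last side and top pictures show the handle still raised and turned.

**Nest:** I slid it by the post against about 2–3 N of friction, and it met the buffer after about 74 mm. I pressed to a peak of 12.6 N (limit 25 N), backed off slightly and let go with about 4.7 N still reading. A comparison of side pictures showed the nest within about 0.4 mm of its pressed position after release, so I judge it still touches the buffer. I could not see the contact itself, because the buffer is too small in the pictures.

**Other checks:**
- The driver is still in the nest, and by eye the bystanders look unmoved.
- Two readings of the nest's travel disagreed: about 72 mm from the top picture and about 74 mm from the arm. I put the gap down to perspective on the tall post.
- The tool drifted by up to about 0.02 rad of tilt and a few millimetres during free moves. I corrected the position before each grasp; the small tilt I left.

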